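Clear the rack bench: sort the modules and assemble the room sensor

ROBOT

A 7-joint arm with a two-finger parallel gripper is mounted at the origin on the work surface. World frame = base frame: x ahead of the robot, y to its left, z up, the work surface at z = 0. Lengths are in m, angles in rad, forces in N, time in s.
With the tool pointing down it reaches from about 0.4 to 0.875 m from the base axis. Payload 19.3 kg.
Tool frame: the origin (TCP) lies midway between the tips of the shut fingers; the grasp point (between the pads) lies bot.pinch_z behind it (bot.pinch_z is the distance from the TCP to the grasp point, in m); z points along the fingers, y is the line along which they close (so a half turn about z gives the same grasp; the last joint's range is limited). The gripper opens to 85 mm and grips with 20 to 120 N. Pads are 22 mm wide; open, the fingers measure 114 mm over their backs; the gripper's body (76 mm by 85 mm) begins 54 mm behind the grasp point. The pads swing forward as they close: fully open they stand 13 mm farther back than shut.
Start: joints at [-1.338, 0.521, -0.036, 1.599, 0.021, 1.021, -0.113], TCP at [0.186, 0.597, 0.231] pointing down, gripper open.
Joint ranges: [-2.91, 2.91], [-0.3, 2.13], [-1.5, 1.42], [0.17, 2.43], [-1.26, 4.41], [0.16, 1.93], [-2.52, 2.52]. Speed limits (rad/s): [1.89, 1.89, 2.39, 2.39, 3.01, 3.01, 3.01].

INTERFACE

Orientations are given as [roll, pitch, yaw] about the fixed x, y, z axes, in that order (R = Rz(yaw) Ry(pitch) Rx(roll)).
In Python, from workcell import readout, grab_frame, camera_info, workorder, bot gives the robot as it stands. The module is installed in compiled form; this text tells all that it offers.
- The arm moves only by the tool drive_tool, never from a script. Its argument "targets" is a list of rows, each an object of numbers: "dx", "dy", "dz": the shift along the tool's x, y, z as a fraction of full scale; "yaw": the turn about the tool's z as a fraction of full scale; "fingers": the closure, from 0 (fully open) to 1 (shut). In form: [{"dx": .., "dy": .., "dz": .., "yaw": .., "fingers": ..}, ...]. A call has 1 to 20 rows; each row shifts and turns the commanded pose from where the row before left it, along the tool's axes as they then stand; what a row does not reach is not made up. Full scale, the value 1, is 0.1 m for a shift and 90 degrees for a turn. A row lasts 1/10 s, in which the tool goes at most 50 mm and 8.59 degrees, less where a joint would pass 70% of its speed; a pose out of reach is approached as far as the arm can. A call with a number of a shift or a turn outside -1 to 1 is refused whole. A call with a gripper value outside its range is refused whole. The fingers move at their own pace and stop on an object; "squeeze" is the grip in N (left out, the last holds). Time passes only in rows, so rows that do not move let the fingers close. It gives the time, the measured TCP pose, the force, the opening and the grip force at its end, in the units of the state.
- readout.observe(): the state, without advancing time (a new reading comes with each control period).
- grab_frame(name): name is "side" or "top" or "wrist"; returns the picture (480x640x3 uint8, blue, green, red); there is no depth.
- camera_info(name): a dict with "fx", "fy", "cx", "cy" (pixels), "T" (4x4, takes a point from camera to world coordinates); the wrist camera has in their place "hand_eye" (4x4, takes a point from camera to tool coordinates, whose origin is the TCP and whose axes are the flange's). Camera axes: x right, y up, looking along -z (the intrinsics and any distortion apply to the point x, -y, -z); pixel columns grow to the right and rows downward; lengths in m; the calibration is good to about 2 mm. A picture is of the moment at which its call begins: read the wrist's pose just before it. camera_info takes no time and is no camera call.
- workorder.job_done(): hands the job in; it is judged then, once.
The state is a dict: "clock": time; "qpos": joint angles; "qd": joint speeds; "joint_efforts": joint torques, N m; "position": TCP position; "tool_rot": TCP orientation; "force": force on the tool from outside, world axes, zero at the start; "moment": the same for the moment, N m; "grip_width": finger opening in m; "finger_force": force on a finger pad.
Only numpy, scipy, OpenCV 4.12 (cv2) and the standard library are available. Lean on these libraries where they do the work, as an engineer would, in place of code of your own. Each camera call takes 0.05 s, during which the arm holds its last target. There are 200 camera calls.

TASK

Tidy up after the rack work: lay the transceiver with the blue tab in the blue tray, the one with the pink tab in the pink tray and the white network jack in the white tray, each flat on the tray's floor and the same way up as you found it. On the yellow pad build the room sensor: first the black round base centred in the ring, then, once the base is there, the white sensor standing upright centred on the base. Set everything down gently instead of letting it drop, and leave the amber jar where it stands.

Things in the scene. Friction and masses are not known exactly. Their poses are not given: they have to be found in the camera images.
- optic_blue: optical transceiver with a blue pull tab and blue stripe on top: flat bar 68 mm long (x), 20 wide (y), 13 high, 50 g; origin mid-length and mid-width on its underside, z up; steel body 20 mm wide from x = -34 to +18 mm, blue tab 18 mm wide, 11 mm to its top, from +18 to +34 mm; centre of mass about 5 mm towards -x: grip across the width near x = -6 mm
- optic_pink: optical transceiver with a pink pull tab and pink stripe on top: flat bar 68 mm long (x), 20 wide (y), 13 high, 50 g; origin mid-length and mid-width on its underside, z up; steel body 20 mm wide from x = -34 to +18 mm, pink tab 18 mm wide, 11 mm to its top, from +18 to +34 mm; centre of mass about 5 mm towards -x: grip across the width near x = -6 mm
- jack: white snap-in network jack, a plastic block 32 mm long (x), 17 mm wide (y), 20 mm high, about 20 g, with a black socket mouth on its -x end and a black patch with a brass line on top; origin at the centre of its underside, z up
- base: black round mounting base with a small bright steel disc (28 mm) flush in the middle of its top: 60 mm diameter, 12 mm thick, about 120 g, flat on both faces; origin at the centre of its underside, z up
- sensor: white round room sensor, 44 mm diameter, straight-sided up to 26 mm, 30 mm high in all, with a green spot on top, about 80 g, flat underside; origin at the centre of its underside, z up. Nothing locates it on the base: it simply stands on its flat top
- tray_blue: blue square open tray, 110 x 110 mm outside, 25 mm high, walls and floor 4 mm thick (inside 102 x 102 mm), fixed to the bench; origin at the centre of its underside on the bench, z up, x and y along its sides
- tray_pink: pink square open tray, 110 x 110 mm outside, 25 mm high, walls and floor 4 mm thick (inside 102 x 102 mm), fixed to the bench; origin at the centre of its underside on the bench, z up, x and y along its sides
- tray_white: white square open tray, 110 x 110 mm outside, 25 mm high, walls and floor 4 mm thick (inside 102 x 102 mm), fixed to the bench; origin at the centre of its underside on the bench, z up, x and y along its sides
- pad: yellow square pad, 100 x 100 mm, 4 mm thick, fixed to the bench, marked with a black ring 68 mm across its outer edge, 60 mm inside, and a black dot in its centre; origin at the centre of its underside on the bench (pad top 4 mm above it), z up
- jar: bystander, to be left alone: small amber glass jar with a black lid, 40 mm diameter, 52 mm high, 250 g, standing loose between the trays; origin at the centre of its underside, z up. A screwdriver and a spanner also lie between the trays, lower than 40 mm; nothing else stands near
Things that resemble listed ones, but are neither listed nor needed, are in the scene too. What is shaped like the sensor but brown is not meant. There is more than one size of the tray_blue; the one meant has the size given above.

How it is judged:
On the way, in this order (a step that is already met when the one before it is completed fails the run):
1. the black base lies centred in the ring of the yellow pad, released (horizontal distance between base and pad below 0.012 m and z of base in the frame of pad between 0.001 and 0.008 m and angle between base's own z axis and vertical below 0.1 rad and contact force between the fingers and base below 0.1 N), for 0.2 s.
2. the white sensor stands centred on the base on the pad, released (horizontal distance between base and pad below 0.012 m and z of base in the frame of pad between 0.001 and 0.008 m and angle between each of base, sensor's own z axis and vertical below 0.1 rad and horizontal distance between sensor and base below 0.007 m and z of sensor in the frame of base between 0.009 and 0.016 m and contact force between the fingers and sensor below 0.1 N), for 0.2 s.
At the end, for the whole second after the job is handed in: Transceivers flat in the tray of their colour, jack in the white tray (origin within 45 mm of the tray's centre along each side, tilt under 0.15 rad); base flat on the pad within 12 mm of its centre, sensor on it within 7 mm of its centre, tilt under 0.1 rad; all released, at rest (all of step 2 and x of optic_blue in the frame of tray_blue between -0.045 and 0.045 m and y of optic_blue in the frame of tray_blue between -0.045 and 0.045 m and z of optic_blue in the frame of tray_blue between -0.002 and 0.012 m and angle between each of optic_blue, optic_pink, jack's own z axis and vertical below 0.15 rad and x of optic_pink in the frame of tray_pink between -0.045 and 0.045 m and y of optic_pink in the frame of tray_pink between -0.045 and 0.045 m and z of optic_pink in the frame of tray_pink between -0.002 and 0.012 m and x of jack in the frame of tray_white between -0.045 and 0.045 m and y of jack in the frame of tray_white between -0.045 and 0.045 m and z of jack in the frame of tray_white between -0.002 and 0.012 m and contact force between the fingers and optic_blue below 0.1 N and contact force between the fingers and optic_pink below 0.1 N and contact force between the fingers and jack below 0.1 N and contact force between the fingers and base below 0.1 N and linear speed of each of optic_blue, optic_pink, jack, base, sensor below 0.02 m/s); the robot touches nothing.
It fails at once if the amber jar is shifted more than 30 mm or tipped more than 0.4 rad (distance of jar from where it was at the start of the episode above 0.03 m or angle between jar's own z axis and vertical above 0.4 rad).
It fails at once if a thing is dropped or thrown: it moves faster than 0.8 m/s (a fall of about 33 mm) while the fingers do not hold it ((contact force between the fingers and optic_blue below 0.1 N and linear speed of optic_blue above 0.8 m/s) or (contact force between the fingers and optic_pink below 0.1 N and linear speed of optic_pink above 0.8 m/s) or (contact force between the fingers and jack below 0.1 N and linear speed of jack above 0.8 m/s) or (contact force between the fingers and base below 0.1 N and linear speed of base above 0.8 m/s) or (contact force between the fingers and sensor below 0.1 N and linear speed of sensor above 0.8 m/s)).
It also fails if it takes over 138 s, if anything falls off the work surface, if the arm or the gripper's body presses on something with over 40 N, if the wrist force passes 120 N, or if a joint passes its speed limit or range.

## Working session

There is one attempt and no reset: what is moved stays moved. The work goes in short steps, Python scripts to look and compute and a tool call to move; the robot and the scene stay as the last step left them, time stands still between calls to the robot, and variables do not carry over. Pictures are saved under pics/ and viewed, at most 14 in all, crops included, and the job is handed in when it is done.

Besides the shell and the picture viewer there is one more tool, called after "Emit:" by a JSON object that holds its "method" and its "body". drive_tool: Moves the arm, as the interface text tells. Shift numbers are shares of 0.1 m and turn numbers shares of 90 degrees, none past 1 either way. Its arguments: {"type":"object","properties":{"targets":{"type":"array","items":{"type":"object","properties":{"dx":{"type":"number","minimum":-1,"maximum":1},"dy":{"type":"number","minimum":-1,"maximum":1},"dz":{"type":"number","minimum":-1,"maximum":1},"yaw":{"type":"number","minimum":-1,"maximum":1},"fingers":{"type":"number"}}}},"squeeze":{"type":"number"}},"required":["targets"]}

```bash
mkdir -p pics
python3 - <<'E'
from workcell import readout, grab_frame, camera_info, bot
import cv2, numpy as np
np.set_printoptions(precision=4,suppress=True)
for n in ("top","side"):
    cv2.imwrite(f"pics/{n}0.png",grab_frame(n)); print(n,camera_info(n))
print(camera_info("wrist")); print(bot.pinch_z); print(readout.observe())
E
```

```text
top {'fx': 471.9652424862939, 'fy': 471.9652424862939, 'cx': 321.7137245202311, 'cy': 242.56987862887226, 'T': array([[ 0.0059,  0.983 , -0.1837,  0.2869],
       [-1.    ,  0.0049, -0.0063, -0.0272],
       [-0.0053,  0.1837,  0.983 ,  1.0766],
       [ 0.    ,  0.    ,  0.    ,  1.    ]])}
side {'fx': 452.1162102524506, 'fy': 452.1162102524506, 'cx': 321.0805016234706, 'cy': 233.45853297886487, 'T': array([[ 0.9961,  0.0331, -0.0821,  0.364 ],
       [-0.087 ,  0.5349, -0.8404, -0.9138],
       [ 0.0161,  0.8443,  0.5357,  0.6217],
       [ 0.    ,  0.    ,  0.    ,  1.    ]])}
{'fx': 392.4179264306111, 'fy': 392.4179264306111, 'cx': 316.5925196701144, 'cy': 238.556920834606, 'hand_eye': array([[-0.0013,  0.9653,  0.2611,  0.0661],
       [ 1.    ,  0.0014, -0.0001, -0.0007],
       [-0.0005,  0.2611, -0.9653, -0.1435],
       [ 0.    ,  0.    ,  0.    ,  1.    ]])}
0.0187
{'clock': 0.1, 'qpos': array([-1.3382,  0.522 , -0.0363,  1.5999,  0.0212,  1.0211, -0.1128]), 'qd': array([ 0.0015, -0.0009,  0.0016, -0.0015,  0.0007, -0.0004,  0.0011]), 'joint_efforts': array([  0.0045, -92.8474,   1.9845, -37.0525,   0.0182,   0.0054,
         0.    ]), 'position': array([0.1863, 0.5963, 0.2308]), 'tool_rot': array([-3.1406,  0.0001,  2.8388]), 'force': array([-0.8062,  0.9588, -0.2792]), 'moment': array([ 0.0226, -0.0376,  0.0053]), 'finger_force': 0.0, 'grip_width': 0.08512454215257496}
```

View pics/top0.png

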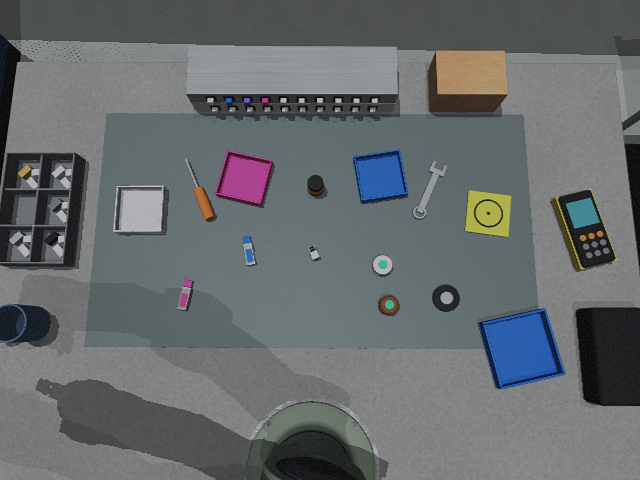

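View pics/side0.png

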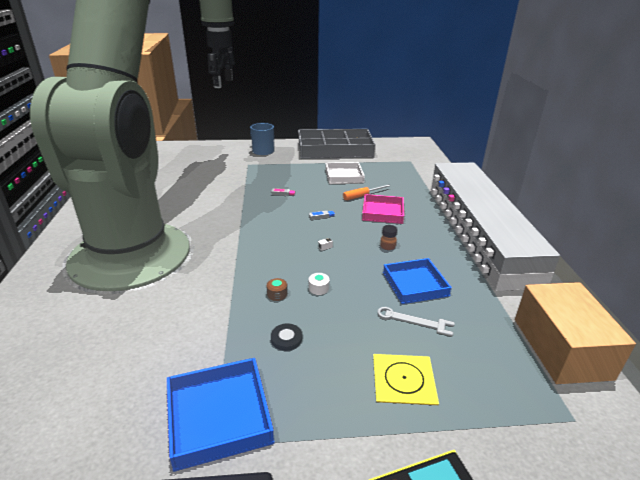

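Top view (col,row): pink optic (185,295), blue optic (249,251), jack (313,253), white sensor (383,265), base (446,298), pad (489,213), trays blue (380,176), pink (245,178) and white (140,210), jar (316,185).
Possible mix-ups:
- Brown lookalike of the sensor at (389,305); I choose the white one at (383,265).
- Larger blue tray at (521,348); I choose the smaller one at (380,176).
- Keystones in the bin at (60,175) and (20,240), and the modules in the rack; I choose the jack at (313,253).

In the side view, the sensor is at (319,283), base (286,337), jack (326,244), blue optic (322,215) and pink optic (284,192).

```bash
cat > h.py <<'E'
import cv2, numpy as np
from workcell import readout, grab_frame, camera_info, bot
from scipy.spatial.transform import Rotation as Ro
np.set_printoptions(precision=4,suppress=True)
def pose():
    s=readout.observe(); T=np.eye(4); T[:3,:3]=Ro.from_euler('xyz',s['tool_rot']).as_matrix(); T[:3,3]=s['position']; return T
def cam(n,T=None):
    c=camera_info(n); return c,(c['T'] if n!='wrist' else (pose() if T is None else T)@c['hand_eye'])
def ray(c,T,u):
    u=np.atleast_2d(u).astype(float)
    d=np.c_[(u[:,0]-c['cx'])/c['fx'],-(u[:,1]-c['cy'])/c['fy'],-np.ones(len(u))]@T[:3,:3].T
    return T[:3,3],d/np.linalg.norm(d,axis=1)[:,None]
def plane(c,T,u,z):
    o,d=ray(c,T,u); return o+d*((z-o[2])/d[:,2])[:,None]
def tri(rays):
    A=np.zeros((3,3));b=np.zeros(3)
    for o,d in rays:
        P=np.eye(3)-np.outer(d,d);A+=P;b+=P@o
    x=np.linalg.solve(A,b); return x,[np.linalg.norm((np.eye(3)-np.outer(d,d))@(x-o)) for o,d in rays]
def proj(c,T,p):
    q=np.linalg.inv(T)@np.r_[p,1]; return np.array([c['cx']-c['fx']*q[0]/q[2],c['cy']+c['fy']*q[1]/q[2]])
HSV=dict(blue=((100,110,50),(125,255,255)),pink=((150,110,60),(172,255,255)),green=((65,70,60),(90,255,255)),
 yellow=((24,120,90),(34,255,255)),white=((0,0,165),(179,45,255)),dark=((0,0,0),(179,255,55)))
def blobs(im,col,roi,amin=8):
    x0,y0,x1,y1=roi
    m=np.zeros(im.shape[:2],np.uint8)
    m[y0:y1,x0:x1]=cv2.inRange(cv2.cvtColor(im,cv2.COLOR_BGR2HSV),*HSV[col])[y0:y1,x0:x1]
    n,l,st,ce=cv2.connectedComponentsWithStats(m)
    k=[i for i in range(1,n) if st[i,4]>=amin]
    k.sort(key=lambda i:-st[i,4])
    return [(ce[i],st[i],(l==i).astype(np.uint8)) for i in k]
E
python3 - <<'E'
from h import *
top=cv2.imread('pics/top0.png');side=cv2.imread('pics/side0.png')
q={'blue':('blue',(225,225,270,275),(305,205,340,225)),'pink':('pink',(170,270,200,315),(268,183,300,200)),
'jack':('white',(300,240,325,265),(312,234,336,252)),'green':('green',(365,250,400,280),(305,268,332,298)),
'disc':('white',(430,283,462,315),(268,322,304,352)),'basedark':('dark',(425,278,467,320),(262,315,310,358)),
'pad':('yellow',(460,185,515,240),(365,345,445,410)),'dot':('dark',(482,206,496,220),(395,371,414,384)),
'tb':('blue',(345,140,415,210),(375,250,455,305)),'tp':('pink',(210,145,280,210),(355,190,410,225)),'tw':('white',(110,180,170,240),(322,160,368,186)),
'brown':('green',(377,292,402,318),(262,275,290,300))}
ct,Tt=cam('top');cs,Ts=cam('side')
for k,(col,a,b) in q.items():
    A=blobs(top,col,a);B=blobs(side,col,b)
    if not A or not B: print(k,'none',len(A),len(B));continue
    o,d=ray(ct,Tt,A[0][0]);o2,d2=ray(cs,Ts,B[0][0])
    x,r=tri([(o,d[0]),(o2,d2[0])])
    print(k,A[0][0],A[0][1][4],B[0][0],B[0][1][4],x,'res',round(r[0]*1e3,1),'R',round(np.hypot(*x[:2]),3))
c=top[130:330,160:520];
cv2.imwrite('pics/crop0.png',cv2.resize(c,None,fx=2.2,fy=2.2,interpolation=cv2.INTER_CUBIC))
E
```

```text
blue [249.0649 254.9221] 77 [317.0938 212.7812] 32 [0.4558 0.1453 0.0135] res 0.3 R 0.478
pink [183.1169 299.6234] 77 [291.44 192.2 ] 25 [ 0.3727  0.2946 -0.0003] res 18.1 R 0.475
jack [314.0784 254.3529] 51 [322.8621 241.2655] 290 [ 0.4575 -0.0032  0.0187] res 0.2 R 0.457
green [382.4839 264.0484] 62 [318.5 277. ] 36 [ 0.4343 -0.1566  0.0299] res 0.1 R 0.462
disc [447.9 301.7] 10 [279.8512 331.5581] 215 [ 0.3514 -0.3017  0.0197] res 0.7 R 0.463
basedark [445.2976 298.0119] 420 [292.6757 346.2703] 37 [ 0.3682 -0.3054 -0.017 ] res 5.4 R 0.478
pad [487.7762 213.2825] 1653 [404.1495 379.3204] 2715 [ 0.5605 -0.4095 -0.0012] res 0.3 R 0.694
dot none 0 0
tb [380.1398 175.7446] 2275 [416.2221 280.4695] 2211 [ 0.648  -0.1574  0.0097] res 0.5 R 0.667
tp [243.7138 177.9722] 2198 [383.0325 208.48  ] 1077 [0.6408 0.1649 0.0097] res 0.2 R 0.662
tw [141.1402 210.0163] 1655 [344.7009 171.4743] 759 [0.5621 0.3993 0.016 ] res 2.2 R 0.69
brown [389.1194 304.1343] 67 [276.34 282.58] 50 [ 0.3453 -0.1696  0.0299] res 0.1 R 0.385
```

View pics/crop0.png

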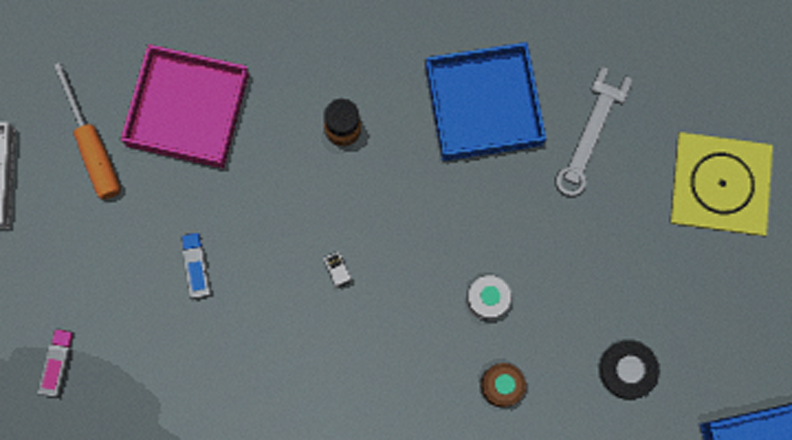

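The crop confirms the choices: white sensor with a green spot, base with a bright disc, small blue tray at upper middle, and the ring and dot on the pad. Next I turn the tool to yaw 90° and move over the left half for wrist views.

Emit:
{"method": "drive_tool", "body": {"targets": [{"yaw": 0.0897, "fingers": 0}, {"yaw": 0.0897}, {"yaw": 0.0897}, {"yaw": 0.0897}, {"yaw": 0.0897}, {"yaw": 0.0897}, {"yaw": 0.0897}, {"yaw": 0.0897}, {"yaw": 0.0897}, {"dx": -0.2, "dy": 0.15}, {"dx": -0.3, "dy": 0.22}, {"dx": -0.35, "dy": 0.25}, {"dx": -0.4, "dy": 0.28}, {"dx": -0.4, "dy": 0.28}, {"dx": -0.4, "dy": 0.28}, {"dx": -0.4, "dy": 0.28}, {"dx": -0.4, "dy": 0.28}, {"dx": -0.4, "dy": 0.28}, {"dx": -0.32, "dy": 0.22}, {}], "squeeze": 40}}

```text
invalid input
```

Emit:
{"method": "drive_tool", "body": {"targets": [{"dx": 0, "dy": 0, "dz": 0, "yaw": 0.0897, "fingers": 0}, {"dx": 0, "dy": 0, "dz": 0, "yaw": 0.0897, "fingers": 0}, {"dx": 0, "dy": 0, "dz": 0, "yaw": 0.0897, "fingers": 0}, {"dx": 0, "dy": 0, "dz": 0, "yaw": 0.0897, "fingers": 0}, {"dx": 0, "dy": 0, "dz": 0, "yaw": 0.0897, "fingers": 0}, {"dx": 0, "dy": 0, "dz": 0, "yaw": 0.0897, "fingers": 0}, {"dx": 0, "dy": 0, "dz": 0, "yaw": 0.0897, "fingers": 0}, {"dx": 0, "dy": 0, "dz": 0, "yaw": 0.0897, "fingers": 0}, {"dx": 0, "dy": 0, "dz": 0, "yaw": 0.0897, "fingers": 0}, {"dx": -0.2, "dy": 0.15, "dz": 0, "yaw": 0, "fingers": 0}, {"dx": -0.35, "dy": 0.25, "dz": 0, "yaw": 0, "fingers": 0}, {"dx": -0.4, "dy": 0.28, "dz": 0, "yaw": 0, "fingers": 0}, {"dx": -0.4, "dy": 0.28, "dz": 0, "yaw": 0, "fingers": 0}, {"dx": -0.4, "dy": 0.28, "dz": 0, "yaw": 0, "fingers": 0}, {"dx": -0.4, "dy": 0.28, "dz": 0, "yaw": 0, "fingers": 0}, {"dx": -0.4, "dy": 0.28, "dz": 0, "yaw": 0, "fingers": 0}, {"dx": -0.4, "dy": 0.28, "dz": 0, "yaw": 0, "fingers": 0}, {"dx": -0.4, "dy": 0.28, "dz": 0, "yaw": 0, "fingers": 0}, {"dx": -0.22, "dy": 0.15, "dz": 0, "yaw": 0, "fingers": 0}, {"dx": 0, "dy": 0, "dz": 0, "yaw": 0, "fingers": 0}], "squeeze": 40}}

```text
clock: 2.1
position: [0.4392, 0.2359, 0.2314]
tool_rot: [3.141, 0.001, 1.565]
force: [-0.3, 0.9, 0.2]
grip_width: 0.0856
finger_force: 0.0
```

```bash
cat >> h.py <<'E'
def snap(name):
    T=pose(); im=grab_frame('wrist'); cv2.imwrite(f'pics/{name}.png',im); np.save(f'pics/{name}.npy',T); return im,T
def load(name): 
    T=np.load(f'pics/{name}.npy'); c,Tc=cam('wrist',T); return cv2.imread(f'pics/{name}.png'),c,Tc
E
python3 - <<'E'
from h import *
snap('w1')
E
```

```text
(no output)
```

View pics/w1.png

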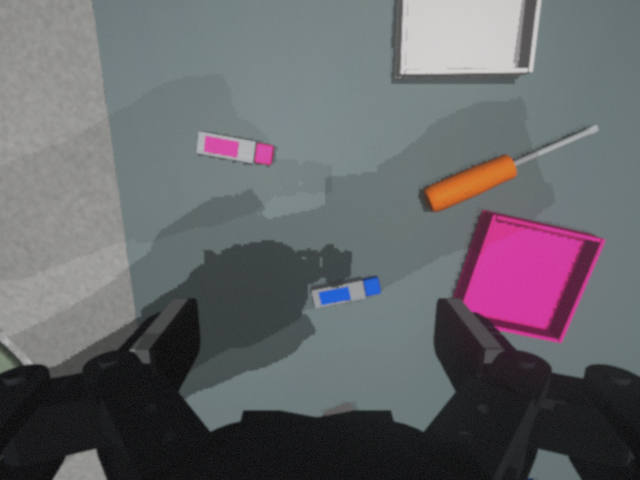

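Emit:
{"method": "drive_tool", "body": {"targets": [{"dx": -0.2, "dy": 0, "dz": 0, "yaw": 0, "fingers": 0}, {"dx": -0.35, "dy": 0, "dz": 0, "yaw": 0, "fingers": 0}, {"dx": -0.45, "dy": 0, "dz": 0, "yaw": 0, "fingers": 0}, {"dx": -0.45, "dy": 0, "dz": 0, "yaw": 0, "fingers": 0}, {"dx": -0.45, "dy": 0, "dz": 0, "yaw": 0, "fingers": 0}, {"dx": -0.45, "dy": 0, "dz": 0, "yaw": 0, "fingers": 0}, {"dx": -0.45, "dy": 0, "dz": 0, "yaw": 0, "fingers": 0}, {"dx": -0.45, "dy": 0, "dz": 0, "yaw": 0, "fingers": 0}, {"dx": -0.45, "dy": 0, "dz": 0, "yaw": 0, "fingers": 0}, {"dx": -0.45, "dy": 0, "dz": 0, "yaw": 0, "fingers": 0}, {"dx": -0.45, "dy": 0, "dz": 0, "yaw": 0, "fingers": 0}, {"dx": -0.3, "dy": 0, "dz": 0, "yaw": 0, "fingers": 0}, {"dx": -0.1, "dy": 0, "dz": 0, "yaw": 0, "fingers": 0}, {"dx": 0, "dy": 0, "dz": 0, "yaw": 0, "fingers": 0}]}}

```text
clock: 3.55
position: [0.4373, -0.2607, 0.231]
tool_rot: [-3.141, 0.0, 1.57]
force: [-0.6, 0.4, 0.0]
grip_width: 0.0857
finger_force: 0.0
```

w1 shows the pink optic at (235,148), the blue optic at (346,291), the pink tray at (535,275), part of the white tray at (468,38), and the screwdriver at (470,182).

Run:
```python
from h import *
snap('w2')
```

```text
(no output)
```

View pics/w2.png

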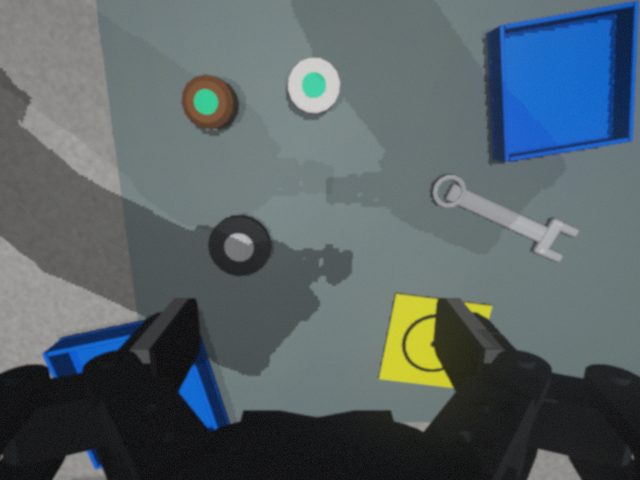

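w2 shows the base disc at (240,246), the white sensor at (314,85), the brown lookalike at (206,102), the pad dot at (433,344), the small blue tray at (567,84), and the larger blue tray at lower left.

```bash
cat >> h.py <<'E'
def thr(im,roi,lo=None,hi=None,rank=0):
    x0,y0,x1,y1=roi; g=cv2.cvtColor(im,cv2.COLOR_BGR2GRAY); m=np.zeros_like(g)
    m[y0:y1,x0:x1]=(cv2.inRange(g,lo if lo else 0,hi if hi else 255))[y0:y1,x0:x1]
    cs,_=cv2.findContours(m,cv2.RETR_EXTERNAL,cv2.CHAIN_APPROX_NONE)
    return sorted(cs,key=cv2.contourArea)[-1-rank]
E
python3 - <<'E'
from h import *
top=cv2.imread('pics/top0.png');im,c,T=load('w2');ct,Tt=cam('top')
g=cv2.cvtColor(im,cv2.COLOR_BGR2GRAY);gt=cv2.cvtColor(top,cv2.COLOR_BGR2GRAY)
print(g[246,195:290:3]);print(gt[298,428:466]);print(g[344,425:445])
for nm,w,t in (('disc',dict(roi=(222,228,260,266),lo=85),dict(roi=(434,286,458,310),lo=85)),
               ('base',dict(roi=(200,205,280,285),hi=58),dict(roi=(427,280,466,318),hi=58))):
    e=cv2.fitEllipse(thr(im,**w));f=cv2.fitEllipse(thr(top,**t))
    a=ray(c,T,e[0]);b=ray(ct,Tt,f[0]);x,r=tri([(a[0],a[1][0]),(b[0],b[1][0])])
    print(nm,e,f,x,r, 'plane.012',plane(c,T,e[0],.012)[0],plane(ct,Tt,f[0],.012)[0])
for nm,w,t in (('green',(290,60,340,110),(365,250,400,280)),):
    A=blobs(im,'green',w)[0];B=blobs(top,'green',t)[0]
    a=ray(c,T,A[0]);b=ray(ct,Tt,B[0]);print(nm,A[0],tri([(a[0],a[1][0]),(b[0],b[1][0])]))
# pad dot
k=thr(im,(426,337,440,352),hi=60); d=cv2.moments(k); d=np.array([d['m10'],d['m01']])/max(d['m00'],1)
k2=thr(top,(483,207,495,219),hi=90); print('dot',d,cv2.minEnclosingCircle(k),cv2.minEnclosingCircle(k2))
u=cv2.minEnclosingCircle(k)[0];v=cv2.minEnclosingCircle(k2)[0]
a=ray(c,T,u);b=ray(ct,Tt,v);print(tri([(a[0],a[1][0]),(b[0],b[1][0])]),plane(c,T,u,.004),plane(ct,Tt,v,.004))
E
```

```text
[ 82  86  86  87  80  40  41  36  39  42 111 118 118 118 118 117 117 116
 116 108  47  44  43  44  44  42  75  88  88  87  88 108]
[109 111 111 115  58  24  39  43  33  42  35  30  95 152 156 156 157 158
 157 159 157 156 157 157 136  68  33  41  41  30  38  47 100 109 111 107
 107 108]
[188 189 191 188 177 145 100  66  56  49  49  49  44  48  46  48  48  48
  48  46]
disc ((238.54649353027344, 246.36102294921875), (27.811447143554688, 28.935768127441406), 122.27523040771484) ((446.12255859375, 297.4570007324219), (11.535395622253418, 12.386734008789062), 96.4207992553711) [ 0.3619 -0.3     0.0139] [np.float64(0.0003304988518902604), np.float64(0.0003304988518901898)] plane.012 [ 0.3615 -0.3009  0.012 ] [ 0.362  -0.3001  0.012 ]
base ((239.58522033691406, 245.47215270996094), (59.054542541503906, 61.47419357299805), 97.45823669433594) ((445.5060729980469, 297.8245849609375), (25.507755279541016, 26.815359115600586), 128.66732788085938) [ 0.3616 -0.3006  0.0074] [np.float64(0.0006955716968725411), np.float64(0.0006955716968725983)] plane.012 [ 0.3626 -0.3     0.012 ] [ 0.3612 -0.2987  0.012 ]
green [313.4673  84.5102] (array([ 0.4345, -0.1569,  0.028 ]), [np.float64(0.00010877981043731637), np.float64(0.00010877981043733386)])
dot [436.8333 343.5146] ((437.0, 344.0), 7.280210018157959) ((488.0, 213.0), 1.414313554763794)
(array([ 0.5568, -0.4023,  0.0194]), [np.float64(0.0012899924564052415), np.float64(0.001289992456405164)]) [[ 0.5633 -0.4109  0.004 ]] [[ 0.5595 -0.4081  0.004 ]]
```

Emit:
{"method": "drive_tool", "body": {"targets": [{"dx": -0.1, "dy": -0.2, "dz": 0.1, "yaw": 0, "fingers": 0}, {"dx": -0.1, "dy": -0.2, "dz": 0.3, "yaw": 0, "fingers": 0}, {"dx": -0.1, "dy": -0.2, "dz": 0.4, "yaw": 0, "fingers": 0}, {"dx": -0.09, "dy": -0.15, "dz": 0.3, "yaw": 0, "fingers": 0}, {"dx": 0, "dy": 0, "dz": 0.2, "yaw": 0, "fingers": 0}, {"dx": 0, "dy": 0, "dz": 0, "yaw": 0, "fingers": 0}, {"dx": 0, "dy": 0, "dz": 0, "yaw": 0, "fingers": 0}]}}

```text
clock: 4.3
position: [0.3631, -0.2984, 0.1018]
tool_rot: [3.142, -0.001, 1.572]
force: [0.1, 0.1, 0.3]
grip_width: 0.0856
finger_force: 0.0
```

Run:
```python
from h import *
snap('w3')
s=readout.observe();print(s['position'],s['tool_rot'],s['qpos'])
```

```text
[ 0.3633 -0.2987  0.1022] [3.1406 0.0001 1.5723] [ 0.2363  0.5302  0.4317  2.124  -0.407   0.5653  0.9651]
```

View pics/w3.png

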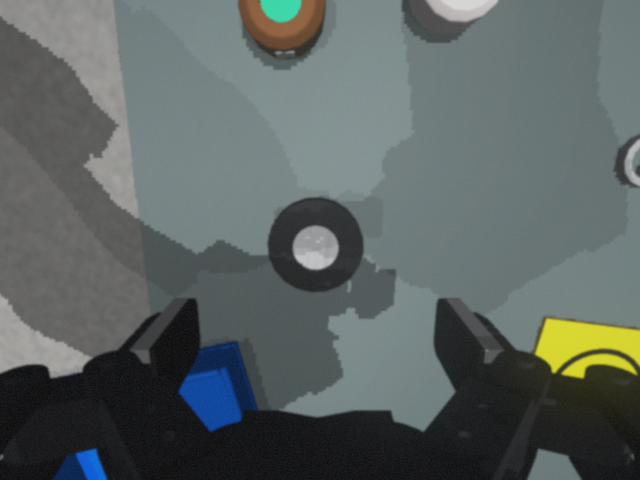

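w3 shows the base between the fingers: disc at (316,247), outline centred at (316,244). The big tray's corner at (240,345) is clear of the finger line.

Run:
```python
from h import *
im,c,T=load('w3')
e=cv2.fitEllipse(thr(im,(285,215,348,278),lo=95)); print('disc',e,plane(c,T,e[0],.012),plane(c,T,e[0],.0135))
m=blobs(im,'dark',(262,190,370,296))[0]; 
cn=cv2.findContours(m[2],cv2.RETR_EXTERNAL,cv2.CHAIN_APPROX_NONE)[0][0];f=cv2.minEnclosingCircle(cn);print(f,plane(c,T,f[0],.008))
P=np.load('pics/w2.npy');i2,c2,T2=load('w2');a=ray(c,T,e[0]);b=ray(c2,T2,(238.55,246.36));print(tri([(a[0],a[1][0]),(b[0],b[1][0])]))
```

```text
disc ((315.2724914550781, 247.4309844970703), (43.82896423339844, 45.461360931396484), 94.56449890136719) [[ 0.3618 -0.3016  0.012 ]] [[ 0.3618 -0.3012  0.0135]]
((314.75921630859375, 244.96017456054688), 47.07221603393555) [[ 0.3615 -0.3012  0.008 ]]
(array([ 0.3619, -0.3008,  0.0137]), [np.float64(0.0003653898111483175), np.float64(0.0003653898111484004)])
```

Emit:
{"method": "drive_tool", "body": {"targets": [{"dx": -0.023, "dy": -0.014, "dz": 0.15, "yaw": 0, "fingers": 0}, {"dx": 0, "dy": 0, "dz": 0.25, "yaw": 0, "fingers": 0}, {"dx": 0, "dy": 0, "dz": 0.25, "yaw": 0, "fingers": 0}, {"dx": 0, "dy": 0, "dz": 0.17, "yaw": 0, "fingers": 0}, {"dx": 0, "dy": 0, "dz": 0.1, "yaw": 0, "fingers": 0}, {"dx": 0, "dy": 0, "dz": 0.05, "yaw": 0, "fingers": 0}, {"dx": 0, "dy": 0, "dz": 0.03, "yaw": 0, "fingers": 0}, {"dx": 0, "dy": 0, "dz": 0, "yaw": 0, "fingers": 0}, {"dx": 0, "dy": 0, "dz": 0, "yaw": 0, "fingers": 0}]}}

```text
clock: 5.25
position: [0.3612, -0.3019, 0.0019]
tool_rot: [3.141, 0.0, 1.571]
force: [0.3, 0.4, -0.6]
grip_width: 0.0855
finger_force: 0.0
```

Emit:
{"method": "drive_tool", "body": {"targets": [{"dx": 0, "dy": 0, "dz": 0, "yaw": 0, "fingers": 0.15}, {"dx": 0, "dy": 0, "dz": 0, "yaw": 0, "fingers": 0.25}, {"dx": 0, "dy": 0, "dz": 0, "yaw": 0, "fingers": 0.4}, {"dx": 0, "dy": 0, "dz": 0, "yaw": 0, "fingers": 0.6}, {"dx": 0, "dy": 0, "dz": 0, "yaw": 0, "fingers": 1}, {"dx": 0, "dy": 0, "dz": 0, "yaw": 0, "fingers": 1}], "squeeze": 40}}

```text
clock: 5.85
position: [0.3611, -0.3019, 0.0018]
tool_rot: [3.141, 0.0, 1.571]
force: [-1.1, 1.6, 13.9]
grip_width: 0.0569
finger_force: 39.6
```

Emit:
{"method": "drive_tool", "body": {"targets": [{"dx": 0, "dy": 0, "dz": -0.02, "yaw": 0, "fingers": 1}, {"dx": 0, "dy": 0, "dz": -0.02, "yaw": 0, "fingers": 1}, {"dx": 0, "dy": 0, "dz": -0.04, "yaw": 0, "fingers": 1}, {"dx": 0, "dy": 0, "dz": -0.05, "yaw": 0, "fingers": 1}, {"dx": 0, "dy": 0, "dz": 0, "yaw": 0, "fingers": 1}, {"dx": 0, "dy": 0, "dz": 0, "yaw": 0, "fingers": 1}]}}

```text
clock: 6.45
position: [0.361, -0.3018, 0.0145]
tool_rot: [3.141, 0.0, 1.571]
force: [1.1, -0.4, -1.3]
grip_width: 0.0564
finger_force: 42.7
```

Run:
```python
from h import *
snap('w4')
s=readout.observe();print(s['position'],s['tool_rot'],s['force'],s['grip_width'])
```

```text
[ 0.3609 -0.3017  0.0143] [3.1415 0.     1.5707] [ 0.5229 -0.4648 -0.787 ] 0.05643923832090508
```

View pics/w4.png

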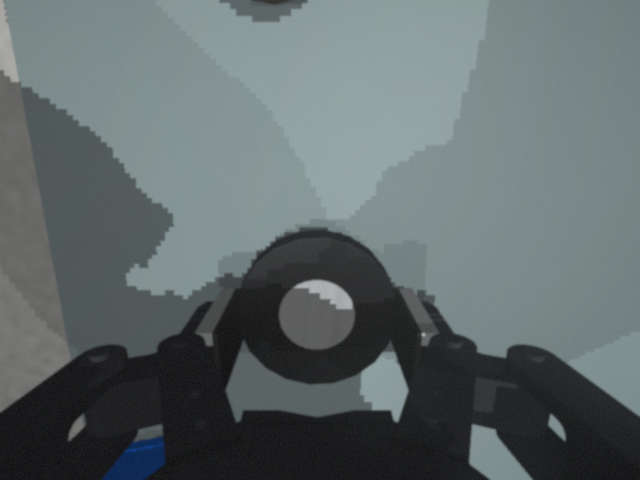

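w4 shows the base held level between the pads, disc at (317,314).

Run:
```python
from h import *
im,c,T=load('w4');P=np.load('pics/w4.npy')
e=cv2.fitEllipse(thr(im,(275,272,360,355),lo=75));p=plane(c,T,e[0],.012+.0126)
print('disc',e,p,'tool',(np.linalg.inv(P)@np.r_[p[0],1])[:3])
top=cv2.imread('pics/top0.png');ct,Tt=cam('top');i2,c2,T2=load('w2');side=cv2.imread('pics/side0.png');cs,Ts=cam('side')
def quad(im,roi):
    x0,y0,x1,y1=roi;m=np.zeros(im.shape[:2],np.uint8);m[y0:y1,x0:x1]=cv2.inRange(cv2.cvtColor(im,cv2.COLOR_BGR2HSV),*HSV['yellow'])[y0:y1,x0:x1]
    k=max(cv2.findContours(m,cv2.RETR_EXTERNAL,cv2.CHAIN_APPROX_NONE)[0],key=cv2.contourArea)
    return cv2.approxPolyDP(k,6,True)[:,0]
q=quad(top,(455,180,520,245));print('top',q.tolist());r=quad(side,(365,345,445,410));print('side',r.tolist());w=quad(i2,(370,280,500,395));print('w2',w.tolist())
print(plane(ct,Tt,q,.004)); print(plane(cs,Ts,r,.004)); print(plane(c2,T2,w,.004))
```

```text
disc ((316.6075744628906, 313.6004638671875), (69.37162780761719, 74.68244934082031), 86.56049346923828) [[ 0.3606 -0.3012  0.0246]] tool [ 0.0006 -0.0004 -0.0101]
top [[469, 190], [465, 230], [507, 236], [510, 196]]
side [[374, 354], [377, 401], [438, 403], [428, 357]]
w2 [[396, 294], [379, 378], [452, 387], [431, 345], [434, 317], [406, 336], [413, 363], [402, 349], [407, 329], [435, 314], [437, 299]]
[[ 0.6151 -0.3667  0.004 ]
 [ 0.5187 -0.3525  0.004 ]
 [ 0.5049 -0.4488  0.004 ]
 [ 0.6009 -0.4622  0.004 ]]
[[ 0.5185 -0.3541  0.004 ]
 [ 0.5049 -0.453   0.004 ]
 [ 0.6024 -0.4641  0.004 ]
 [ 0.614  -0.3681  0.004 ]]
[[ 0.5172 -0.354   0.004 ]
 [ 0.5038 -0.4518  0.004 ]
 [ 0.5837 -0.4632  0.004 ]
 [ 0.5571 -0.412   0.004 ]
 [ 0.5578 -0.3797  0.004 ]
 [ 0.5301 -0.4014  0.004 ]
 [ 0.5394 -0.4335  0.004 ]
 [ 0.5267 -0.4167  0.004 ]
 [ 0.5307 -0.3933  0.004 ]
 [ 0.5586 -0.3763  0.004 ]
 [ 0.5593 -0.3596  0.004 ]]
```

Emit:
{"method": "drive_tool", "body": {"targets": [{"dx": 0, "dy": 0, "dz": -0.1, "yaw": 0, "fingers": 1}, {"dx": 0, "dy": 0, "dz": -0.3, "yaw": 0, "fingers": 1}, {"dx": 0, "dy": 0, "dz": -0.3, "yaw": 0, "fingers": 1}, {"dx": -0.085, "dy": 0.16, "dz": -0.16, "yaw": 0, "fingers": 1}, {"dx": -0.14, "dy": 0.26, "dz": 0, "yaw": 0, "fingers": 1}, {"dx": -0.175, "dy": 0.32, "dz": 0, "yaw": 0, "fingers": 1}, {"dx": -0.175, "dy": 0.32, "dz": 0, "yaw": 0, "fingers": 1}, {"dx": -0.175, "dy": 0.32, "dz": 0, "yaw": 0, "fingers": 1}, {"dx": -0.175, "dy": 0.32, "dz": 0, "yaw": 0, "fingers": 1}, {"dx": -0.11, "dy": 0.2, "dz": 0, "yaw": 0, "fingers": 1}, {"dx": -0.045, "dy": 0.09, "dz": 0.15, "yaw": 0, "fingers": 1}, {"dx": 0, "dy": 0, "dz": 0.25, "yaw": 0, "fingers": 1}, {"dx": 0, "dy": 0, "dz": 0.25, "yaw": 0, "fingers": 1}, {"dx": 0, "dy": 0, "dz": 0.15, "yaw": 0, "fingers": 1}, {"dx": 0, "dy": 0, "dz": 0.05, "yaw": 0, "fingers": 1}, {"dx": 0, "dy": 0, "dz": 0, "yaw": 0, "fingers": 1}, {"dx": 0, "dy": 0, "dz": 0, "yaw": 0, "fingers": 1}]}}

```text
clock: 8.2
position: [0.5603, -0.4102, 0.0165]
tool_rot: [3.141, 0.001, 1.571]
force: [0.8, -0.5, -0.5]
grip_width: 0.0568
finger_force: 43.1
```

Emit:
{"method": "drive_tool", "body": {"targets": [{"dx": 0, "dy": 0, "dz": 0.05, "yaw": 0, "fingers": 1}, {"dx": 0, "dy": 0, "dz": 0.03, "yaw": 0, "fingers": 1}, {"dx": 0, "dy": 0, "dz": 0.02, "yaw": 0, "fingers": 1}, {"dx": 0, "dy": 0, "dz": 0, "yaw": 0, "fingers": 1}, {"dx": 0, "dy": 0, "dz": 0, "yaw": 0, "fingers": 1}]}}

```text
clock: 8.7
position: [0.5599, -0.4098, 0.006]
tool_rot: [3.141, -0.0, 1.571]
force: [-3.0, 3.4, 10.4]
grip_width: 0.0566
finger_force: 44.2
```

Emit:
{"method": "drive_tool", "body": {"targets": [{"dx": 0, "dy": 0, "dz": 0, "yaw": 0, "fingers": 0.25}, {"dx": 0, "dy": 0, "dz": 0, "yaw": 0, "fingers": 0}, {"dx": 0, "dy": 0, "dz": 0, "yaw": 0, "fingers": 0}, {"dx": 0, "dy": 0, "dz": 0, "yaw": 0, "fingers": 0}, {"dx": 0, "dy": 0, "dz": -0.1, "yaw": 0, "fingers": 0}, {"dx": 0, "dy": 0, "dz": -0.25, "yaw": 0, "fingers": 0}, {"dx": 0, "dy": 0, "dz": -0.3, "yaw": 0, "fingers": 0}, {"dx": 0, "dy": 0, "dz": -0.3, "yaw": 0, "fingers": 0}, {"dx": 0, "dy": 0, "dz": -0.1, "yaw": 0, "fingers": 0}, {"dx": 0, "dy": 0, "dz": 0, "yaw": 0, "fingers": 0}, {"dx": 0, "dy": 0, "dz": 0, "yaw": 0, "fingers": 0}]}}

```text
clock: 9.8
position: [0.5597, -0.4094, 0.1098]
tool_rot: [-3.141, -0.001, 1.571]
force: [0.4, 1.3, -0.2]
grip_width: 0.0855
finger_force: 0.0
```

Run:
```python
from h import *
snap('w5');top=grab_frame('top');cv2.imwrite('pics/top1.png',top);ct,Tt=cam('top')
im,c,T=load('w5');s=readout.observe();print(s['position'],s['tool_rot'],s['grip_width'])
e=cv2.fitEllipse(thr(im,(285,215,350,280),lo=95));print('disc',e,plane(c,T,e[0],.016))
k=blobs(im,'yellow',(180,150,440,420))
hull=cv2.convexHull(np.vstack([np.argwhere(b[2])[:,::-1] for b in k if b[1][4]>100]).astype(np.int32))
print('pad',cv2.minAreaRect(hull),plane(c,T,cv2.minAreaRect(hull)[0],.004))
```

```text
[ 0.5594 -0.4094  0.1091] [-3.1401 -0.001   1.5707] 0.08533443839742509
disc ((316.98773193359375, 240.82916259765625), (43.61299133300781, 44.84152603149414), 85.2037582397461) [[ 0.5595 -0.4095  0.016 ]]
pad ((318.56927490234375, 231.9461669921875), (159.88076782226562, 149.33779907226562), 7.125016689300537) [[ 0.5605 -0.4068  0.004 ]]
```

View pics/w5.png

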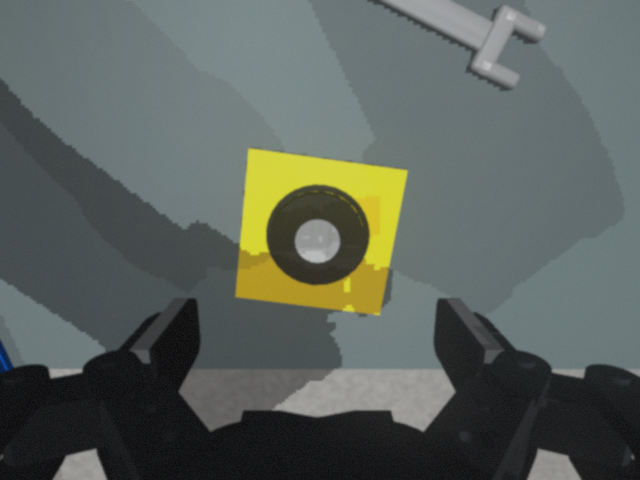

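w5 shows the base lying in the ring (disc at (317,241), pad centred at (319,232)), about 2 mm off centre, which is well inside 12 mm. Next is the sensor.

Emit:
{"method": "drive_tool", "body": {"targets": [{"dx": 0.2, "dy": -0.1, "dz": 0, "yaw": 0, "fingers": 0.2}, {"dx": 0.35, "dy": -0.175, "dz": 0, "yaw": 0, "fingers": 0.2}, {"dx": 0.43, "dy": -0.21, "dz": 0, "yaw": 0, "fingers": 0.2}, {"dx": 0.43, "dy": -0.21, "dz": 0, "yaw": 0, "fingers": 0.2}, {"dx": 0.43, "dy": -0.21, "dz": 0, "yaw": 0, "fingers": 0.2}, {"dx": 0.35, "dy": -0.175, "dz": 0, "yaw": 0, "fingers": 0.2}, {"dx": 0.23, "dy": -0.12, "dz": 0, "yaw": 0, "fingers": 0.2}, {"dx": 0.105, "dy": -0.05, "dz": 0, "yaw": 0, "fingers": 0.2}, {"dx": 0, "dy": 0, "dz": 0, "yaw": 0, "fingers": 0.2}, {"dx": 0, "dy": 0, "dz": 0, "yaw": 0, "fingers": 0.2}, {"dx": 0, "dy": 0, "dz": 0, "yaw": 0, "fingers": 0.2}]}}

```text
clock: 11.0
position: [0.4353, -0.1585, 0.1102]
tool_rot: [3.141, 0.001, 1.57]
force: [0.7, -0.3, -0.5]
grip_width: 0.0686
finger_force: 0.0
```

Run:
```python
from h import *
snap('w6');im,c,T=load('w6');P=np.load('pics/w6.npy');print(P[:3,3],readout.observe()['grip_width'])
for b in blobs(im,'green',(100,0,540,400),100): print(b[0],b[1][4],plane(c,T,b[0],.03))
b=blobs(im,'green',(260,180,380,300),100)[0];i2,c2,T2=load('w2');a=ray(c,T,b[0]);d=ray(c2,T2,(313.467,84.51));print(tri([(a[0],a[1][0]),(d[0],d[1][0])]))
```

```text
[ 0.4353 -0.1585  0.1102] 0.06807776171301956
[166.222  266.4486] 847 [[ 0.3443 -0.1707  0.03  ]]
[315.6595 245.5185] 837 [[ 0.4343 -0.1578  0.03  ]]
(array([ 0.4344, -0.1573,  0.0315]), [np.float64(4.4491779177068317e-05), np.float64(4.449177917724675e-05)])
```

Emit:
{"method": "drive_tool", "body": {"targets": [{"dx": 0.008, "dy": -0.009, "dz": 0.15, "yaw": 0, "fingers": 0.2}, {"dx": 0, "dy": 0, "dz": 0.25, "yaw": 0, "fingers": 0.2}, {"dx": 0, "dy": 0, "dz": 0.25, "yaw": 0, "fingers": 0.2}, {"dx": 0, "dy": 0, "dz": 0.2, "yaw": 0, "fingers": 0.2}, {"dx": 0, "dy": 0, "dz": 0.12, "yaw": 0, "fingers": 0.2}, {"dx": 0, "dy": 0, "dz": 0.06, "yaw": 0, "fingers": 0.2}, {"dx": 0, "dy": 0, "dz": 0.03, "yaw": 0, "fingers": 0.2}, {"dx": 0, "dy": 0, "dz": 0, "yaw": 0, "fingers": 0.2}, {"dx": 0, "dy": 0, "dz": 0, "yaw": 0, "fingers": 0.3}, {"dx": 0, "dy": 0, "dz": 0, "yaw": 0, "fingers": 0.4}, {"dx": 0, "dy": 0, "dz": 0, "yaw": 0, "fingers": 0.5}, {"dx": 0, "dy": 0, "dz": 0, "yaw": 0, "fingers": 0.7}, {"dx": 0, "dy": 0, "dz": 0, "yaw": 0, "fingers": 1}, {"dx": 0, "dy": 0, "dz": 0, "yaw": 0, "fingers": 1}], "squeeze": 35}}

```text
clock: 12.45
position: [0.4343, -0.1565, 0.005]
tool_rot: [3.141, -0.0, 1.571]
force: [-1.9, 1.4, 13.1]
grip_width: 0.0429
finger_force: 33.7
```

Emit:
{"method": "drive_tool", "body": {"targets": [{"dx": 0, "dy": 0, "dz": -0.02, "yaw": 0, "fingers": 1}, {"dx": 0, "dy": 0, "dz": -0.03, "yaw": 0, "fingers": 1}, {"dx": 0, "dy": 0, "dz": -0.05, "yaw": 0, "fingers": 1}, {"dx": 0, "dy": 0, "dz": -0.1, "yaw": 0, "fingers": 1}, {"dx": 0, "dy": 0, "dz": 0, "yaw": 0, "fingers": 1}, {"dx": 0, "dy": 0, "dz": 0, "yaw": 0, "fingers": 1}]}}

```text
clock: 13.05
position: [0.4343, -0.1564, 0.0247]
tool_rot: [3.141, 0.0, 1.571]
force: [-0.5, 0.6, -0.4]
grip_width: 0.0426
finger_force: 35.8
```

Run:
```python
from h import *
snap('w7');im,c,T=load('w7');P=np.load('pics/w7.npy');print(P[:3,3],readout.observe()['grip_width'])
for b in blobs(im,'green',(240,200,400,440),100):
    p=plane(c,T,b[0],.03+P[2,3]-.004); print(b[0],b[1],p,(np.linalg.inv(P)@np.r_[p[0],1])[:3])
```

```text
[ 0.4343 -0.1564  0.0247] 0.04273545102295721
[316.371  339.1681] [ 287  313   59   53 2480] [[ 0.4338 -0.1574  0.0507]] [-0.001  -0.0004 -0.026 ]
```

Emit:
{"method": "drive_tool", "body": {"targets": [{"dx": 0, "dy": 0, "dz": -0.15, "yaw": 0, "fingers": 1}, {"dx": 0, "dy": 0, "dz": -0.3, "yaw": 0, "fingers": 1}, {"dx": -0.1, "dy": 0.05, "dz": -0.3, "yaw": 0, "fingers": 1}, {"dx": -0.2, "dy": 0.1, "dz": 0, "yaw": 0, "fingers": 1}, {"dx": -0.3, "dy": 0.15, "dz": 0, "yaw": 0, "fingers": 1}, {"dx": -0.4, "dy": 0.2, "dz": 0, "yaw": 0, "fingers": 1}, {"dx": -0.4, "dy": 0.2, "dz": 0, "yaw": 0, "fingers": 1}, {"dx": -0.4, "dy": 0.2, "dz": 0, "yaw": 0, "fingers": 1}, {"dx": -0.35, "dy": 0.17, "dz": 0, "yaw": 0, "fingers": 1}, {"dx": -0.25, "dy": 0.13, "dz": 0, "yaw": 0, "fingers": 1}, {"dx": -0.12, "dy": 0.057, "dz": 0, "yaw": 0, "fingers": 1}, {"dx": 0, "dy": 0, "dz": 0.1, "yaw": 0, "fingers": 1}, {"dx": 0, "dy": 0, "dz": 0.2, "yaw": 0, "fingers": 1}, {"dx": 0, "dy": 0, "dz": 0.2, "yaw": 0, "fingers": 1}, {"dx": 0, "dy": 0, "dz": 0.1, "yaw": 0, "fingers": 1}, {"dx": 0, "dy": 0, "dz": 0.05, "yaw": 0, "fingers": 1}, {"dx": 0, "dy": 0, "dz": 0, "yaw": 0, "fingers": 1}, {"dx": 0, "dy": 0, "dz": 0, "yaw": 0, "fingers": 1}]}}

```text
clock: 14.9
position: [0.5599, -0.4086, 0.035]
tool_rot: [3.141, 0.0, 1.571]
force: [-0.5, -0.5, -1.0]
grip_width: 0.0425
finger_force: 35.9
```

Run:
```python
from h import *
snap('w8');im,c,T=load('w8');P=np.load('pics/w8.npy');print(P[:3,3],readout.observe()['grip_width'])
for b in blobs(im,'green',(240,200,400,440),100):
    p=plane(c,T,b[0],.03+P[2,3]-.004); print(b[0],b[1],p,(np.linalg.inv(P)@np.r_[p[0],1])[:3])
```

```text
[ 0.5599 -0.4086  0.035 ] 0.04261570002354006
[316.3328 339.0173] [ 287  313   59   53 2479] [[ 0.5594 -0.4096  0.061 ]] [-0.001  -0.0004 -0.026 ]
```

Sensor centre is now at (0.5594, −0.4096) and the base at (0.5595, −0.4095). Lowering gently.

Emit:
{"method": "drive_tool", "body": {"targets": [{"dx": 0, "dy": 0, "dz": 0.06, "yaw": 0, "fingers": 1}, {"dx": 0, "dy": 0, "dz": 0.04, "yaw": 0, "fingers": 1}, {"dx": 0, "dy": 0, "dz": 0.02, "yaw": 0, "fingers": 1}, {"dx": 0, "dy": 0, "dz": 0.01, "yaw": 0, "fingers": 1}, {"dx": 0, "dy": 0, "dz": 0.01, "yaw": 0, "fingers": 1}, {"dx": 0, "dy": 0, "dz": 0, "yaw": 0, "fingers": 1}, {"dx": 0, "dy": 0, "dz": 0, "yaw": 0, "fingers": 1}]}}

```text
clock: 15.65
position: [0.5595, -0.4084, 0.0211]
tool_rot: [-3.142, -0.0, 1.571]
force: [-5.3, 4.5, 12.3]
grip_width: 0.0426
finger_force: 37.2
```

Emit:
{"method": "drive_tool", "body": {"targets": [{"dx": 0, "dy": 0, "dz": 0, "yaw": 0, "fingers": 0.4}, {"dx": 0, "dy": 0, "dz": 0, "yaw": 0, "fingers": 0.2}, {"dx": 0, "dy": 0, "dz": 0, "yaw": 0, "fingers": 0.1}, {"dx": 0, "dy": 0, "dz": 0, "yaw": 0, "fingers": 0.1}, {"dx": 0, "dy": 0, "dz": 0, "yaw": 0, "fingers": 0}, {"dx": 0, "dy": 0, "dz": -0.1, "yaw": 0, "fingers": 0}, {"dx": 0, "dy": 0, "dz": -0.25, "yaw": 0, "fingers": 0}, {"dx": 0, "dy": 0, "dz": -0.35, "yaw": 0, "fingers": 0}, {"dx": 0, "dy": 0, "dz": -0.3, "yaw": 0, "fingers": 0}, {"dx": 0, "dy": 0, "dz": -0.1, "yaw": 0, "fingers": 0}, {"dx": 0, "dy": 0, "dz": 0, "yaw": 0, "fingers": 0}, {"dx": 0, "dy": 0, "dz": 0, "yaw": 0, "fingers": 0}]}}

```text
clock: 16.85
position: [0.5594, -0.4082, 0.1297]
tool_rot: [-3.141, -0.001, 1.571]
force: [-0.5, -0.2, -0.5]
grip_width: 0.0852
finger_force: 0.0
```

Run:
```python
from h import *
snap('w9');im,c,T=load('w9');P=np.load('pics/w9.npy');print(P[:3,3],readout.observe()['grip_width'])
b=blobs(im,'green',(240,100,400,440),100)[0];print(b[0],plane(c,T,b[0],.046))
cv2.imwrite('pics/w9c.png',im[80:380,160:480])
```

```text
[ 0.5594 -0.4082  0.1297] 0.08549715736089965
[316.6468 247.7943] [[ 0.559  -0.4099  0.046 ]]
```

View pics/w9c.png

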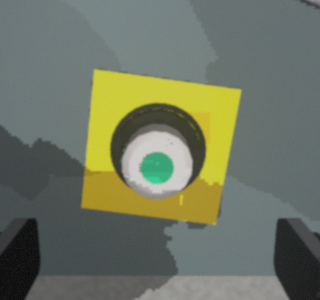

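w9c shows the sensor upright on the base, with the green spot at (317,248) in the full frame, 0.6 mm from the base centre. Now to the jack.

Emit:
{"method": "drive_tool", "body": {"targets": [{"dx": 0.15, "dy": -0.04, "dz": 0, "yaw": 0, "fingers": 0.3}, {"dx": 0.3, "dy": -0.075, "dz": 0, "yaw": 0, "fingers": 0.3}, {"dx": 0.4, "dy": -0.1, "dz": 0, "yaw": 0, "fingers": 0.3}, {"dx": 0.45, "dy": -0.113, "dz": 0, "yaw": 0, "fingers": 0.3}, {"dx": 0.45, "dy": -0.113, "dz": 0, "yaw": 0, "fingers": 0.3}, {"dx": 0.45, "dy": -0.113, "dz": 0, "yaw": 0, "fingers": 0.3}, {"dx": 0.45, "dy": -0.113, "dz": 0, "yaw": 0, "fingers": 0.3}, {"dx": 0.45, "dy": -0.113, "dz": 0, "yaw": 0, "fingers": 0.3}, {"dx": 0.4, "dy": -0.1, "dz": 0, "yaw": 0, "fingers": 0.3}, {"dx": 0.3, "dy": -0.075, "dz": 0, "yaw": 0, "fingers": 0.3}, {"dx": 0.17, "dy": -0.044, "dz": 0, "yaw": 0, "fingers": 0.3}, {"dx": 0.08, "dy": -0.02, "dz": 0, "yaw": 0, "fingers": 0.3}, {"dx": 0, "dy": 0, "dz": 0, "yaw": 0, "fingers": 0.3}, {"dx": 0, "dy": 0, "dz": 0, "yaw": 0, "fingers": 0.3}]}}

```text
clock: 18.3
position: [0.4579, -0.0045, 0.1301]
tool_rot: [-3.141, 0.001, 1.57]
force: [0.3, -0.4, -0.3]
grip_width: 0.0598
finger_force: 0.0
```

Run:
```python
from h import *
snap('w10');im,c,T=load('w10');P=np.load('pics/w10.npy');print(P[:3,3],readout.observe()['grip_width'])
cv2.imwrite('pics/w10c.png',cv2.resize(im[150:350,220:420],None,fx=3,fy=3))
```

```text
[ 0.4579 -0.0045  0.1301] 0.060087471799873844
```

View pics/w10c.png

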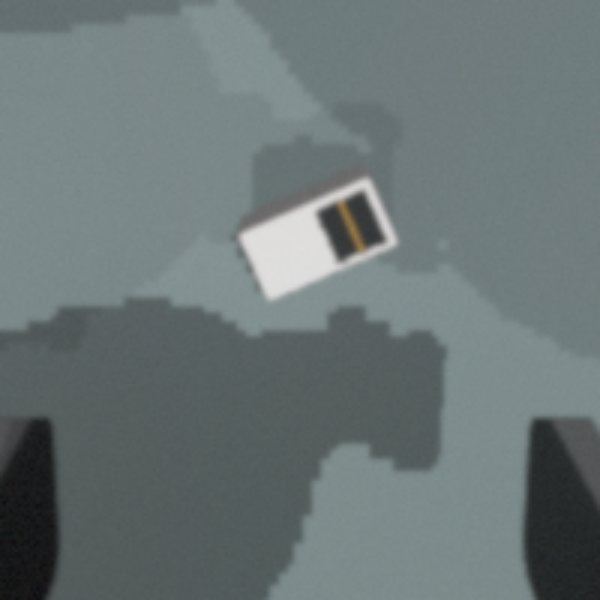

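The crop shows the jack's white top face, corners about (238,233), (372,176), (397,243) and (268,300) in the crop, with the black patch and brass line towards +x world.

Run:
```python
from h import *
im,c,T=load('w10');P=np.load('pics/w10.npy');top=cv2.imread('pics/top1.png');ct,Tt=cam('top')
k=cv2.convexHull(thr(im,(290,195,365,260),lo=170));r=cv2.minAreaRect(k);w=plane(c,T,cv2.boxPoints(r),.02);print(r,w)
e=np.linalg.norm(w-np.roll(w,1,0),axis=1);print(e);i=np.argmax(e);d=w[i]-w[i-1];print('axis deg',np.degrees(np.arctan2(d[1],d[0]))%180,'centre',w.mean(0))
k2=cv2.convexHull(thr(top,(300,240,326,266),lo=170));r2=cv2.minAreaRect(k2);print(r2)
a=ray(c,T,r[0]);b=ray(ct,Tt,r2[0]);print(tri([(a[0],a[1][0]),(b[0],b[1][0])]))
# trays, optics in w1
i1,c1,T1=load('w1')
for nm,col,wr,tr in (('tp','pink',(450,200,610,350),(210,145,280,210)),):
    A=blobs(i1,col,wr)[0];B=blobs(top,col,tr)[0]
    ra=cv2.minAreaRect(np.argwhere(A[2])[:,::-1].astype(np.int32));rb=cv2.minAreaRect(np.argwhere(B[2])[:,::-1].astype(np.int32))
    print(nm,ra,plane(c1,T1,cv2.boxPoints(ra),.025),rb,plane(ct,Tt,cv2.boxPoints(rb),.025).mean(0))
A=thr(top,(108,178,172,242),lo=150);rb=cv2.minAreaRect(A);print('tw',rb,plane(ct,Tt,cv2.boxPoints(rb),.025),plane(ct,Tt,cv2.boxPoints(rb),.025).mean(0))
B=blobs(top,'blue',(345,140,415,210))[0];rb=cv2.minAreaRect(np.argwhere(B[2])[:,::-1].astype(np.int32));print('tb',rb,plane(ct,Tt,cv2.boxPoints(rb),.025),plane(ct,Tt,cv2.boxPoints(rb),.025).mean(0))
for nm,col,roi in (('blue',"blue",(300,270,390,315)),('pink',"pink",(190,125,285,172))):
    for b in blobs(i1,col,roi,30)[:2]: print(nm,b[0],b[1][4],plane(c1,T1,b[0],.013))
```

```text
((325.7295837402344, 229.48696899414062), (24.944965362548828, 47.602638244628906), 66.19405364990234) [[ 0.4457 -0.0001  0.02  ]
 [ 0.4745  0.0128  0.02  ]
 [ 0.4814 -0.0027  0.02  ]
 [ 0.4523 -0.016   0.02  ]]
[0.0172 0.0315 0.0169 0.032 ]
axis deg 24.57327704369598 centre [ 0.4635 -0.0015  0.02  ]
((314.0000305175781, 254.49998474121094), (7.155416965484619, 6.708203315734863), 63.43495178222656)
(array([ 0.4616, -0.0039,  0.0047]), [np.float64(0.0026129878673066087), np.float64(0.002612987867306606)])
tp ((526.1000366210938, 276.70001220703125), (125.85863494873047, 120.79899597167969), 18.434947967529297) [[0.5655 0.1294 0.025 ]
 [0.5908 0.2419 0.025 ]
 [0.7051 0.204  0.025 ]
 [0.6889 0.0848 0.025 ]] ((243.3529510498047, 177.5882568359375), (48.99219512939453, 48.50712585449219), 14.03624439239502) [0.637 0.163 0.025]
tw ((137.5, 208.0), (46.0, 49.0), 90.0) [[0.6172 0.4657 0.025 ]
 [0.6177 0.3516 0.025 ]
 [0.5085 0.3441 0.025 ]
 [0.5079 0.4562 0.025 ]] [0.5628 0.4044 0.025 ]
tb ((361.7298583984375, 161.61471557617188), (19.10680389404297, 37.20172119140625), 36.52885437011719) [[ 0.6538 -0.069   0.025 ]
 [ 0.7279 -0.1215  0.025 ]
 [ 0.6997 -0.1572  0.025 ]
 [ 0.6263 -0.1046  0.025 ]] [ 0.6769 -0.1131  0.025 ]
blue [334.3675 295.43  ] 400 [[0.4559 0.1446 0.013 ]]
blue [371.6761 285.7042] 284 [[0.4927 0.1547 0.013 ]]
pink [220.8613 146.234 ] 483 [[0.3533 0.2898 0.013 ]]
pink [263.689  153.5262] 344 [[0.3915 0.2831 0.013 ]]
```

Emit:
{"method": "drive_tool", "body": {"targets": [{"dx": 0.03, "dy": 0.056, "dz": 0, "yaw": 0, "fingers": 0.4}, {"dx": 0, "dy": 0, "dz": 0, "yaw": 0.0808, "fingers": 0.4}, {"dx": 0, "dy": 0, "dz": 0, "yaw": 0.0808, "fingers": 0.4}, {"dx": 0, "dy": 0, "dz": 0, "yaw": 0.0808, "fingers": 0.4}, {"dx": 0, "dy": 0, "dz": 0.1, "yaw": 0.0808, "fingers": 0.4}, {"dx": 0, "dy": 0, "dz": 0.1, "yaw": 0.0808, "fingers": 0.4}, {"dx": 0, "dy": 0, "dz": 0.1, "yaw": 0.0808, "fingers": 0.4}, {"dx": 0, "dy": 0, "dz": 0.1, "yaw": 0.0808, "fingers": 0.4}, {"dx": 0, "dy": 0, "dz": 0.1, "yaw": 0.0808, "fingers": 0.4}, {"dx": 0, "dy": 0, "dz": 0, "yaw": 0.0808, "fingers": 0.4}, {"dx": 0, "dy": 0, "dz": 0, "yaw": 0, "fingers": 0.4}, {"dx": 0, "dy": 0, "dz": 0, "yaw": 0, "fingers": 0.4}]}}

```text
clock: 19.55
position: [0.4637, -0.0008, 0.0803]
tool_rot: [3.141, 0.0, 0.432]
force: [0.2, 0.1, -0.1]
grip_width: 0.0513
finger_force: 0.0
```

Run:
```python
from h import *
snap('w11');im,c,T=load('w11');P=np.load('pics/w11.npy');print(P[:3,3],readout.observe()['tool_rot'],readout.observe()['grip_width'])
k=cv2.convexHull(thr(im,(250,200,390,340),lo=160));r=cv2.minAreaRect(k);w=plane(c,T,cv2.boxPoints(r),.02);print(r)
e=np.linalg.norm(w-np.roll(w,1,0),axis=1);print(e);i=np.argmax(e);d=w[i]-w[i-1];print('axis deg',np.degrees(np.arctan2(d[1],d[0]))%180,'centre',w.mean(0),'tool',np.linalg.inv(P)@np.r_[w.mean(0),1])
i0,c0,T0=load('w10');a=ray(c,T,r[0]);b=ray(c0,T0,(325.73,229.49));print(tri([(a[0],a[1][0]),(b[0],b[1][0])]))
```

```text
[ 0.4637 -0.0008  0.0803] [ 3.1414 -0.0002  0.4318] 0.051317048739165434
((316.5, 256.5), (53.0, 31.0), 90.0)
[0.0303 0.0166 0.0303 0.0172]
axis deg 24.07463467588628 centre [ 0.4638 -0.001   0.02  ] tool [-0.      0.0002  0.0603  1.    ]
(array([ 0.4642, -0.001 ,  0.0209]), [np.float64(0.00021326613663556312), np.float64(0.00021326613663559177)])
```

Two wrist views put the jack top at z = 0.021 (nominal 0.020), centred under the tool. Grasping it.

Emit:
{"method": "drive_tool", "body": {"targets": [{"dx": 0, "dy": 0, "dz": 0.15, "yaw": 0, "fingers": 0.4}, {"dx": 0, "dy": 0, "dz": 0.25, "yaw": 0, "fingers": 0.4}, {"dx": 0, "dy": 0, "dz": 0.2, "yaw": 0, "fingers": 0.4}, {"dx": 0, "dy": 0, "dz": 0.1, "yaw": 0, "fingers": 0.4}, {"dx": 0, "dy": 0, "dz": 0.05, "yaw": 0, "fingers": 0.4}, {"dx": 0, "dy": 0, "dz": 0, "yaw": 0, "fingers": 0.4}, {"dx": 0, "dy": 0, "dz": 0, "yaw": 0, "fingers": 0.55}, {"dx": 0, "dy": 0, "dz": 0, "yaw": 0, "fingers": 0.7}, {"dx": 0, "dy": 0, "dz": 0, "yaw": 0, "fingers": 0.85}, {"dx": 0, "dy": 0, "dz": 0, "yaw": 0, "fingers": 1}, {"dx": 0, "dy": 0, "dz": 0, "yaw": 0, "fingers": 1}, {"dx": 0, "dy": 0, "dz": -0.02, "yaw": 0, "fingers": 1}, {"dx": 0, "dy": 0, "dz": -0.05, "yaw": 0, "fingers": 1}, {"dx": 0, "dy": 0, "dz": -0.1, "yaw": 0, "fingers": 1}, {"dx": 0, "dy": 0, "dz": 0, "yaw": 0, "fingers": 1}], "squeeze": 25}}

```text
clock: 21.1
position: [0.4639, -0.0005, 0.0235]
tool_rot: [3.141, -0.001, 0.428]
force: [0.7, 0.6, -0.3]
grip_width: 0.016
finger_force: 24.9
```

Emit:
{"method": "drive_tool", "body": {"targets": [{"dx": 0, "dy": 0, "dz": -0.2, "yaw": 0, "fingers": 1}, {"dx": 0, "dy": 0, "dz": -0.3, "yaw": 0, "fingers": 1}, {"dx": 0.1, "dy": -0.13, "dz": -0.15, "yaw": 0, "fingers": 1}, {"dx": 0.21, "dy": -0.26, "dz": 0, "yaw": 0, "fingers": 1}, {"dx": 0.28, "dy": -0.36, "dz": 0, "yaw": 0, "fingers": 1}, {"dx": 0.3, "dy": -0.37, "dz": 0, "yaw": 0, "fingers": 1}, {"dx": 0.3, "dy": -0.37, "dz": 0, "yaw": 0, "fingers": 1}, {"dx": 0.3, "dy": -0.37, "dz": 0, "yaw": 0, "fingers": 1}, {"dx": 0.3, "dy": -0.37, "dz": 0, "yaw": 0, "fingers": 1}, {"dx": 0.28, "dy": -0.36, "dz": 0, "yaw": 0, "fingers": 1}, {"dx": 0.23, "dy": -0.29, "dz": 0, "yaw": 0, "fingers": 1}, {"dx": 0.15, "dy": -0.2, "dz": 0, "yaw": 0, "fingers": 1}, {"dx": 0.09, "dy": -0.11, "dz": 0, "yaw": 0, "fingers": 1}, {"dx": 0.032, "dy": -0.057, "dz": 0, "yaw": 0, "fingers": 1}, {"dx": 0, "dy": 0, "dz": 0, "yaw": 0, "fingers": 1}, {"dx": 0, "dy": 0, "dz": 0, "yaw": 0, "fingers": 1}]}}

```text
clock: 22.7
position: [0.5625, 0.4007, 0.0874]
tool_rot: [3.141, 0.0, 0.428]
force: [0.0, -1.3, 0.4]
grip_width: 0.0164
finger_force: 24.9
```

Run:
```python
from h import *
snap('w12');P=np.load('pics/w12.npy');s=readout.observe();print(P[:3,3],s['tool_rot'],s['qpos'],s['grip_width'])
```

```text
[0.5625 0.4007 0.0874] [3.1413 0.0002 0.4272] [-1.1556  0.9627  0.8146  1.5423 -0.7934  0.9926 -1.2474] 0.016502944127772434
```

View pics/w12.png

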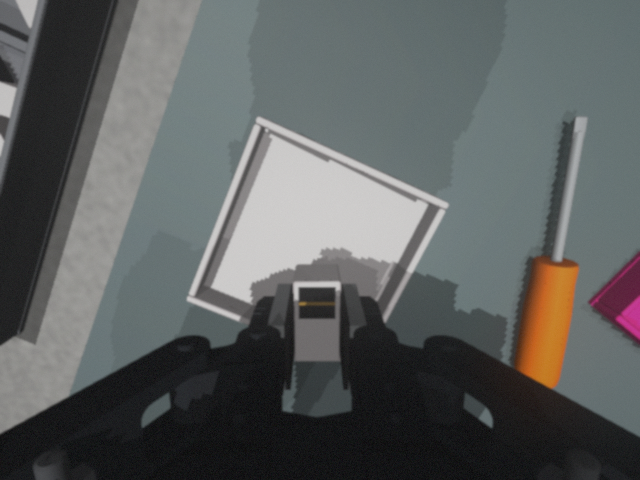

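w12 shows the jack held with its patch at (317,302), and tray rim corners at (258,120), (447,205) and (190,298), so the tray centre is at about (318,251). I check that centre and the wall height against the top view.

Run:
```python
from h import *
im,c,T=load('w12');u=[(258,120),(447,205),(190,298),(318.5,251.5)];w=plane(c,T,u,.025);print(w,np.linalg.norm(w[0]-w[1]),np.linalg.norm(w[0]-w[2]))
P=np.load('pics/w12.npy');print(np.linalg.inv(P)@np.r_[w[3],1])
```

```text
[[0.6155 0.4569 0.025 ]
 [0.617  0.3491 0.025 ]
 [0.51   0.4555 0.025 ]
 [0.5652 0.4005 0.025 ]] 0.10776454356014684 0.10551520211423526
[0.0025 0.0013 0.0624 1.    ]
```

Emit:
{"method": "drive_tool", "body": {"targets": [{"dx": 0, "dy": 0, "dz": 0.1, "yaw": 0, "fingers": 1}, {"dx": 0, "dy": 0, "dz": 0.2, "yaw": 0, "fingers": 1}, {"dx": 0, "dy": 0, "dz": 0.2, "yaw": 0, "fingers": 1}, {"dx": 0, "dy": 0, "dz": 0.12, "yaw": 0, "fingers": 1}, {"dx": 0, "dy": 0, "dz": 0.06, "yaw": 0, "fingers": 1}, {"dx": 0, "dy": 0, "dz": 0.04, "yaw": 0, "fingers": 1}, {"dx": 0, "dy": 0, "dz": 0.03, "yaw": 0, "fingers": 1}, {"dx": 0, "dy": 0, "dz": 0.02, "yaw": 0, "fingers": 1}, {"dx": 0, "dy": 0, "dz": 0, "yaw": 0, "fingers": 1}, {"dx": 0, "dy": 0, "dz": 0, "yaw": 0, "fingers": 1}]}}

```text
clock: 23.75
position: [0.5626, 0.4018, 0.0107]
tool_rot: [-3.141, -0.0, 0.428]
force: [0.3, -0.1, -0.1]
grip_width: 0.0164
finger_force: 24.9
```

Emit:
{"method": "drive_tool", "body": {"targets": [{"dx": 0, "dy": 0, "dz": 0.01, "yaw": 0, "fingers": 1}, {"dx": 0, "dy": 0, "dz": 0.01, "yaw": 0, "fingers": 1}, {"dx": 0, "dy": 0, "dz": 0, "yaw": 0, "fingers": 1}, {"dx": 0, "dy": 0, "dz": 0, "yaw": 0, "fingers": 1}]}}

```text
clock: 24.15
position: [0.5627, 0.4019, 0.0099]
tool_rot: [-3.141, -0.001, 0.428]
force: [-7.6, -2.8, 22.2]
grip_width: 0.0161
finger_force: 27.6
```

Emit:
{"method": "drive_tool", "body": {"targets": [{"dx": 0, "dy": 0, "dz": 0, "yaw": 0, "fingers": 0.72}, {"dx": 0, "dy": 0, "dz": 0, "yaw": 0, "fingers": 0.66}, {"dx": 0, "dy": 0, "dz": 0, "yaw": 0, "fingers": 0.66}, {"dx": 0, "dy": 0, "dz": 0, "yaw": 0, "fingers": 0.66}, {"dx": 0, "dy": 0, "dz": -0.1, "yaw": 0, "fingers": 0.66}, {"dx": 0, "dy": 0, "dz": -0.3, "yaw": 0, "fingers": 0.66}, {"dx": 0, "dy": 0, "dz": -0.4, "yaw": -0.09, "fingers": 0.5}, {"dx": 0, "dy": 0, "dz": -0.4, "yaw": -0.09, "fingers": 0.4}, {"dx": 0, "dy": 0, "dz": -0.1, "yaw": -0.09, "fingers": 0.4}, {"dx": 0, "dy": 0, "dz": 0, "yaw": -0.09, "fingers": 0.4}, {"dx": 0, "dy": 0, "dz": 0, "yaw": -0.09, "fingers": 0.4}, {"dx": 0, "dy": 0, "dz": 0, "yaw": -0.09, "fingers": 0.4}, {"dx": 0, "dy": 0, "dz": 0, "yaw": -0.09, "fingers": 0.4}, {"dx": 0, "dy": 0, "dz": 0, "yaw": -0.09, "fingers": 0.4}, {"dx": 0, "dy": 0, "dz": 0, "yaw": -0.09, "fingers": 0.4}, {"dx": 0, "dy": 0, "dz": 0, "yaw": -0.09, "fingers": 0.4}, {"dx": 0, "dy": 0, "dz": 0, "yaw": -0.09, "fingers": 0.4}, {"dx": 0, "dy": 0, "dz": 0, "yaw": -0.09, "fingers": 0.4}, {"dx": 0, "dy": 0, "dz": 0, "yaw": -0.09, "fingers": 0.4}, {"dx": 0, "dy": 0, "dz": 0, "yaw": -0.09, "fingers": 0.4}]}}

```text
clock: 26.15
position: [0.5627, 0.4014, 0.1391]
tool_rot: [3.141, 0.001, 2.413]
force: [0.8, 0.2, -0.1]
grip_width: 0.0511
finger_force: 0.0
```

Emit:
{"method": "drive_tool", "body": {"targets": [{"dx": 0, "dy": 0, "dz": 0, "yaw": -0.09, "fingers": 0.4}, {"dx": 0, "dy": 0, "dz": 0, "yaw": -0.09, "fingers": 0.4}, {"dx": 0, "dy": 0, "dz": 0, "yaw": -0.09, "fingers": 0.4}, {"dx": 0, "dy": 0, "dz": 0, "yaw": -0.09, "fingers": 0.4}, {"dx": 0, "dy": 0, "dz": 0, "yaw": 0, "fingers": 0.4}, {"dx": 0, "dy": 0, "dz": 0, "yaw": 0, "fingers": 0.4}]}}

```text
clock: 26.75
position: [0.5627, 0.4014, 0.1387]
tool_rot: [3.142, 0.0, 2.968]
force: [0.4, -0.7, -0.1]
grip_width: 0.0511
finger_force: 0.0
```

```bash
cat >> h.py <<'E'
def need(x,y,yawdeg=None):
    P=pose(); d=P[:3,:3].T@np.array([x-P[0,3],y-P[1,3],0]); s=readout.observe()
    print('pos',P[:3,3],'yaw',np.degrees(s['tool_rot'][2]),'width',s['grip_width'],'dx,dy units',d[:2]*10, '' if yawdeg is None else (-(yawdeg-np.degrees(s['tool_rot'][2])+180)%360-180)/90)
E
python3 - <<'E'
from h import *
snap('w13');im,c,T=load('w13');cv2.imwrite('pics/w13s.png',cv2.resize(im,(400,300)))
need(.360,.2886)
E
```

```text
pos [0.5626 0.4015 0.1386] yaw 170.08828132603153 width 0.05102024523378394 dx,dy units [ 1.8019 -1.4608]
```

Emit:
{"method": "drive_tool", "body": {"targets": [{"dx": 0.14, "dy": -0.12, "dz": 0, "yaw": 0, "fingers": 0.4}, {"dx": 0.29, "dy": -0.23, "dz": 0, "yaw": 0, "fingers": 0.4}, {"dx": 0.36, "dy": -0.29, "dz": 0, "yaw": 0, "fingers": 0.4}, {"dx": 0.36, "dy": -0.29, "dz": 0.05, "yaw": 0, "fingers": 0.4}, {"dx": 0.33, "dy": -0.26, "dz": 0.1, "yaw": 0, "fingers": 0.4}, {"dx": 0.21, "dy": -0.18, "dz": 0.1, "yaw": 0, "fingers": 0.4}, {"dx": 0.11, "dy": -0.09, "dz": 0.05, "yaw": 0, "fingers": 0.4}, {"dx": 0, "dy": 0, "dz": 0, "yaw": 0, "fingers": 0.4}, {"dx": 0, "dy": 0, "dz": 0, "yaw": 0, "fingers": 0.4}]}}

```text
clock: 27.7
position: [0.3612, 0.2885, 0.1087]
tool_rot: [3.141, 0.001, 2.971]
force: [0.2, 0.4, -0.5]
grip_width: 0.0513
finger_force: 0.0
```

```bash
cat >> h.py <<'E'
def optic(im,c,T,col,roi,z=.013,zt=.011):
    b=blobs(im,col,roi,60)[:2]; R=[cv2.minAreaRect(np.argwhere(k[2])[:,::-1].astype(np.int32)) for k in b]
    tab=max(range(2),key=lambda i:-abs(max(R[i][1])/min(R[i][1])-1))   # squarer blob is the tab
    pt=plane(c,T,R[tab][0],zt)[0]; ps=plane(c,T,R[1-tab][0],z)[0]; d=(pt-ps)[:2]; d/=np.linalg.norm(d)
    o=pt[:2]-.026*d; print(col,'tab',R[tab],pt,'stripe',R[1-tab],ps,'ang',np.degrees(np.arctan2(d[1],d[0])),'origin',o,'grip',o-.006*d)
    return R[1-tab][0],R[tab][0]
E
python3 - <<'E'
from h import *
snap('w14');im,c,T=load('w14');need(.36,.2886)
s,t=optic(im,c,T,'pink',(180,120,460,380))
i1,c1,T1=load('w1');s1,t1=optic(i1,c1,T1,'pink',(190,125,285,172))
for p,q in ((s,s1),(t,t1)):
    a=ray(c,T,p);b=ray(c1,T1,q);print(tri([(a[0],a[1][0]),(b[0],b[1][0])]))
E
```

```text
pos [0.3615 0.2886 0.1087] yaw 170.25536436038624 width 0.051288060931681104 dx,dy units [ 0.0145 -0.0026] 
pink tab ((316.5, 285.0), (20.0, 27.0), 90.0) [0.3913 0.2826 0.011 ] stripe ((317.2751159667969, 229.494384765625), (21.668228149414062, 45.51077651977539), 1.4320961236953735) [0.3539 0.2896 0.013 ] ang -10.569959558715922 origin [0.3658 0.2874] grip [0.3599 0.2885]
pink tab ((263.7799987792969, 153.53997802734375), (17.5362491607666, 20.081832885742188), 8.13010311126709) [0.3912 0.2837 0.011 ] stripe ((220.8199920654297, 146.24000549316406), (33.00436782836914, 14.847493171691895), 10.304845809936523) [0.3532 0.2905 0.013 ] ang -10.11289936839671 origin [0.3656 0.2883] grip [0.3597 0.2893]
(array([0.3535, 0.2901, 0.0145]), [np.float64(0.00044415522185962074), np.float64(0.0004441552218596461)])
(array([0.3912, 0.2832, 0.0113]), [np.float64(0.0005483864404932085), np.float64(0.0005483864404933059)])
```

Emit:
{"method": "drive_tool", "body": {"targets": [{"dx": 0.016, "dy": 0, "dz": 0.15, "yaw": 0, "fingers": 0.4}, {"dx": 0, "dy": 0, "dz": 0.25, "yaw": 0, "fingers": 0.4}, {"dx": 0, "dy": 0, "dz": 0.25, "yaw": 0, "fingers": 0.4}, {"dx": 0, "dy": 0, "dz": 0.2, "yaw": 0, "fingers": 0.4}, {"dx": 0, "dy": 0, "dz": 0.12, "yaw": 0, "fingers": 0.4}, {"dx": 0, "dy": 0, "dz": 0.06, "yaw": 0, "fingers": 0.4}, {"dx": 0, "dy": 0, "dz": 0.02, "yaw": 0, "fingers": 0.4}, {"dx": 0, "dy": 0, "dz": 0, "yaw": 0, "fingers": 0.5}, {"dx": 0, "dy": 0, "dz": 0, "yaw": 0, "fingers": 0.65}, {"dx": 0, "dy": 0, "dz": 0, "yaw": 0, "fingers": 0.8}, {"dx": 0, "dy": 0, "dz": 0, "yaw": 0, "fingers": 1}, {"dx": 0, "dy": 0, "dz": 0, "yaw": 0, "fingers": 1}, {"dx": 0, "dy": 0, "dz": -0.02, "yaw": 0, "fingers": 1}, {"dx": 0, "dy": 0, "dz": -0.05, "yaw": 0, "fingers": 1}, {"dx": 0, "dy": 0, "dz": -0.1, "yaw": 0, "fingers": 1}, {"dx": 0, "dy": 0, "dz": 0, "yaw": 0, "fingers": 1}], "squeeze": 40}}

```text
clock: 29.35
position: [0.3594, 0.2887, 0.0216]
tool_rot: [3.14, 0.001, 2.973]
force: [-0.8, 1.0, -0.9]
grip_width: 0.0185
finger_force: 39.4
```

Run:
```python
from h import *
snap('w15');im,c,T=load('w15');P=np.load('pics/w15.npy')
for k in blobs(im,'pink',(240,150,400,460),60)[:2]: print(k[0],k[1])
top=cv2.imread('pics/top1.png');ct,Tt=cam('top')
# pink tray: rim rect from hull, both views
for nm,(I,cc,TT),roi in (('top',(top,ct,Tt),(205,140,285,215)),('w1',load('w1'),(450,190,620,360))):
    b=blobs(I,'pink',roi)[0]; h=cv2.convexHull(np.argwhere(b[2])[:,::-1].astype(np.int32)); q=cv2.approxPolyDP(h,5,True)[:,0]; w=plane(cc,TT,q,.025); print(nm,q.tolist(),w,w.mean(0))
need(.640,.165)
```

```text
[316.4084 301.7691] [ 298  265   38   75 2828]
[316.5    387.8378] [ 295  373   44   31 1344]
top [[271, 160], [261, 205], [215, 193], [227, 150]] [[0.6798 0.0997 0.025 ]
 [0.5707 0.1199 0.025 ]
 [0.5989 0.2273 0.025 ]
 [0.7042 0.204  0.025 ]] [0.6384 0.1627 0.025 ]
w1 [[604, 239], [560, 342], [498, 331], [454, 297], [483, 210]] [[0.7043 0.2049 0.025 ]
 [0.6802 0.0988 0.025 ]
 [0.617  0.1114 0.025 ]
 [0.5705 0.148  0.025 ]
 [0.5895 0.233  0.025 ]] [0.6323 0.1592 0.025 ]
pos [0.3593 0.2887 0.0212] yaw 170.34695300599694 width 0.018951720921826936 dx,dy units [-2.9742 -0.7485]
```

Emit:
{"method": "drive_tool", "body": {"targets": [{"dx": 0, "dy": 0, "dz": -0.2, "yaw": 0, "fingers": 1}, {"dx": 0, "dy": 0, "dz": -0.3, "yaw": 0, "fingers": 1}, {"dx": -0.12, "dy": -0.03, "dz": -0.19, "yaw": 0, "fingers": 1}, {"dx": -0.28, "dy": -0.07, "dz": 0, "yaw": 0, "fingers": 1}, {"dx": -0.4, "dy": -0.1, "dz": 0, "yaw": 0, "fingers": 1}, {"dx": -0.45, "dy": -0.12, "dz": 0, "yaw": 0, "fingers": 1}, {"dx": -0.45, "dy": -0.12, "dz": 0, "yaw": 0, "fingers": 1}, {"dx": -0.45, "dy": -0.12, "dz": 0, "yaw": 0, "fingers": 1}, {"dx": -0.4, "dy": -0.1, "dz": 0, "yaw": 0, "fingers": 1}, {"dx": -0.25, "dy": -0.07, "dz": 0, "yaw": 0, "fingers": 1}, {"dx": -0.106, "dy": -0.03, "dz": 0, "yaw": 0, "fingers": 1}, {"dx": 0, "dy": 0, "dz": 0, "yaw": 0, "fingers": 1}, {"dx": 0, "dy": 0, "dz": 0, "yaw": 0, "fingers": 1}]}}

```text
clock: 30.7
position: [0.6316, 0.1653, 0.089]
tool_rot: [3.142, -0.001, 2.974]
force: [-0.4, 0.2, -0.4]
grip_width: 0.0186
finger_force: 39.4
```

Run:
```python
from h import *
snap('w16');im,c,T=load('w16');P=np.load('pics/w16.npy')
print(P[:3,3],readout.observe()['grip_width'],readout.observe()['qpos'])
```

```text
[0.6316 0.1653 0.089 ] 0.018734768339456056 [-0.4591  0.7407  0.1748  1.6341 -0.1682  0.7824  1.1939]
```

View pics/w16.png

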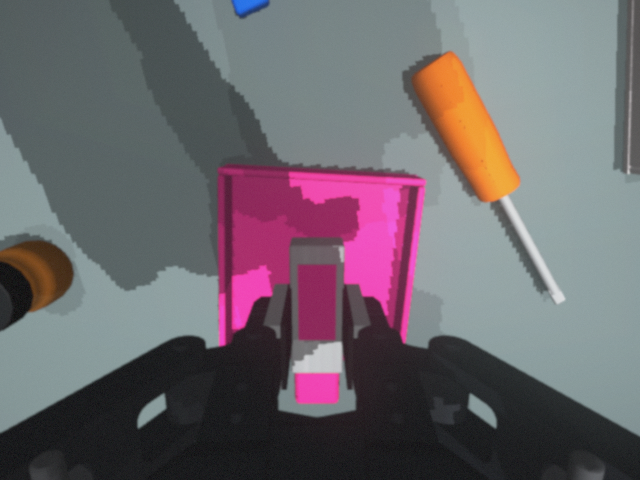

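w16 shows the optic held lengthwise over the pink tray. Tray rim runs from (220,168) to (424,181), the optic's stripe is at (317,300), and the jar at (30,285) is clear of the fingers.

Emit:
{"method": "drive_tool", "body": {"targets": [{"dx": 0, "dy": 0, "dz": 0.1, "yaw": 0, "fingers": 1}, {"dx": 0, "dy": 0, "dz": 0.2, "yaw": 0, "fingers": 1}, {"dx": 0, "dy": 0, "dz": 0.2, "yaw": 0, "fingers": 1}, {"dx": 0, "dy": 0, "dz": 0.13, "yaw": 0, "fingers": 1}, {"dx": 0, "dy": 0, "dz": 0.08, "yaw": 0, "fingers": 1}, {"dx": 0, "dy": 0, "dz": 0.05, "yaw": 0, "fingers": 1}, {"dx": 0, "dy": 0, "dz": 0.03, "yaw": 0, "fingers": 1}, {"dx": 0, "dy": 0, "dz": 0.01, "yaw": 0, "fingers": 1}, {"dx": 0, "dy": 0, "dz": 0, "yaw": 0, "fingers": 1}, {"dx": 0, "dy": 0, "dz": 0, "yaw": 0, "fingers": 1}]}}

```text
clock: 31.75
position: [0.633, 0.1646, 0.0098]
tool_rot: [3.141, 0.001, 2.973]
force: [0.6, 2.0, 0.1]
grip_width: 0.0189
finger_force: 39.4
```

Emit:
{"method": "drive_tool", "body": {"targets": [{"dx": 0, "dy": 0, "dz": 0.01, "yaw": 0, "fingers": 1}, {"dx": 0, "dy": 0, "dz": 0.01, "yaw": 0, "fingers": 1}, {"dx": 0, "dy": 0, "dz": 0, "yaw": 0, "fingers": 1}, {"dx": 0, "dy": 0, "dz": 0, "yaw": 0, "fingers": 1}]}}

```text
clock: 32.15
position: [0.633, 0.1646, 0.0082]
tool_rot: [3.141, 0.001, 2.973]
force: [-3.5, -0.7, 12.4]
grip_width: 0.0188
finger_force: 40.9
```

Emit:
{"method": "drive_tool", "body": {"targets": [{"dx": 0, "dy": 0, "dz": 0, "yaw": 0, "fingers": 0.7}, {"dx": 0, "dy": 0, "dz": 0, "yaw": 0, "fingers": 0.64}, {"dx": 0, "dy": 0, "dz": 0, "yaw": 0, "fingers": 0.64}, {"dx": 0, "dy": 0, "dz": 0, "yaw": 0, "fingers": 0.64}, {"dx": 0, "dy": 0, "dz": -0.1, "yaw": 0, "fingers": 0.64}, {"dx": 0, "dy": 0, "dz": -0.3, "yaw": 0, "fingers": 0.64}, {"dx": 0, "dy": 0, "dz": -0.4, "yaw": -0.07, "fingers": 0.5}, {"dx": 0, "dy": 0, "dz": -0.3, "yaw": -0.07, "fingers": 0.4}, {"dx": 0, "dy": 0, "dz": -0.1, "yaw": -0.07, "fingers": 0.4}, {"dx": 0, "dy": 0, "dz": 0, "yaw": -0.07, "fingers": 0.4}, {"dx": 0, "dy": 0, "dz": 0, "yaw": 0, "fingers": 0.4}, {"dx": 0, "dy": 0, "dz": 0, "yaw": 0, "fingers": 0.4}]}}

```text
clock: 33.35
position: [0.6327, 0.1644, 0.1275]
tool_rot: [3.142, -0.0, -2.874]
force: [0.9, 1.2, -0.1]
grip_width: 0.0513
finger_force: 0.0
```

Run:
```python
from h import *
snap('w17');im,c,T=load('w17');need(.4618,.1462,195.3)
i1,c1,T1=load('w1');optic(i1,c1,T1,'blue',(300,270,390,315))
```

```text
pos [0.6326 0.1644 0.1273] yaw -164.64832426027994 width 0.051110132204897976 dx,dy units [1.6952 0.2762] 0.000574174885778373
blue tab ((371.8461608886719, 285.73077392578125), (18.238800048828125, 15.885407447814941), 78.69007110595703) [0.4933 0.1547 0.011 ] stripe ((334.2855529785156, 295.37420654296875), (13.472071647644043, 30.265382766723633), 79.2156982421875) [0.4559 0.1455 0.013 ] ang 13.817224838300147 origin [0.468  0.1485] grip [0.4622 0.147 ]
```

Emit:
{"method": "drive_tool", "body": {"targets": [{"dx": 0.15, "dy": 0.024, "dz": 0, "yaw": 0, "fingers": 0.4}, {"dx": 0.35, "dy": 0.056, "dz": 0, "yaw": 0, "fingers": 0.4}, {"dx": 0.42, "dy": 0.068, "dz": 0, "yaw": 0, "fingers": 0.4}, {"dx": 0.4, "dy": 0.064, "dz": 0.05, "yaw": 0, "fingers": 0.4}, {"dx": 0.25, "dy": 0.04, "dz": 0.1, "yaw": 0, "fingers": 0.4}, {"dx": 0.12, "dy": 0.018, "dz": 0.05, "yaw": 0, "fingers": 0.4}, {"dx": 0, "dy": 0, "dz": 0, "yaw": 0, "fingers": 0.4}, {"dx": 0, "dy": 0, "dz": 0, "yaw": 0, "fingers": 0.4}]}}

```text
clock: 34.2
position: [0.4633, 0.1455, 0.1075]
tool_rot: [-3.141, 0.0, -2.872]
force: [0.7, 0.4, -0.1]
grip_width: 0.0514
finger_force: 0.0
```

Run:
```python
from h import *
snap('w18');im,c,T=load('w18');need(.462,.147)
s,t=optic(im,c,T,'blue',(180,120,460,380))
i1,c1,T1=load('w1');s1,t1=(334.2856,295.374),(371.846,285.73)
for p,q in ((s,s1),(t,t1)):
    a=ray(c,T,p);b=ray(c1,T1,q);print(tri([(a[0],a[1][0]),(b[0],b[1][0])]))
top=cv2.imread('pics/top1.png');ct,Tt=cam('top')
for nm,(I,cc,TT),roi in (('top',(top,ct,Tt),(345,140,415,210)),('w2',load('w2'),(480,0,640,170))):
    m=np.vstack([np.argwhere(b[2])[:,::-1] for b in blobs(I,'blue',roi,15)]).astype(np.int32);q=cv2.approxPolyDP(cv2.convexHull(m),5,True)[:,0];w=plane(cc,TT,q,.025);print(nm,q.tolist(),w,w.mean(0))
```

```text
pos [0.4636 0.1455 0.1075] yaw -164.5250797076597 width 0.051395968070265065 dx,dy units [0.0116 0.0186] 
blue tab ((315.5, 286.5), (21.0, 27.0), 90.0) [0.4936 0.1526 0.011 ] stripe ((319.51763916015625, 230.77056884765625), (22.318681716918945, 46.708168029785156), 4.39870548248291) [0.4561 0.1449 0.013 ] ang 11.581313589314988 origin [0.4681 0.1474] grip [0.4622 0.1462]
(array([0.4561, 0.145 , 0.0122]), [np.float64(0.00020206288036802935), np.float64(0.00020206288036803038)])
(array([0.4942, 0.1531, 0.0079]), [np.float64(0.0005628380695079984), np.float64(0.000562838069507884)])
top [[380, 152], [358, 182], [354, 156]] [[ 0.7006 -0.1561  0.025 ]
 [ 0.6269 -0.1038  0.025 ]
 [ 0.6904 -0.095   0.025 ]] [ 0.6726 -0.1183  0.025 ]
w2 [[638, 1], [632, 140], [494, 160], [488, 32]] [[ 0.692  -0.0943  0.025 ]
 [ 0.7095 -0.2013  0.025 ]
 [ 0.5922 -0.218   0.025 ]
 [ 0.5756 -0.1164  0.025 ]] [ 0.6423 -0.1575  0.025 ]
```

Emit:
{"method": "drive_tool", "body": {"targets": [{"dx": 0.011, "dy": 0.013, "dz": 0.15, "yaw": 0.042, "fingers": 0.4}, {"dx": 0, "dy": 0, "dz": 0.25, "yaw": 0, "fingers": 0.4}, {"dx": 0, "dy": 0, "dz": 0.25, "yaw": 0, "fingers": 0.4}, {"dx": 0, "dy": 0, "dz": 0.2, "yaw": 0, "fingers": 0.4}, {"dx": 0, "dy": 0, "dz": 0.12, "yaw": 0, "fingers": 0.4}, {"dx": 0, "dy": 0, "dz": 0.06, "yaw": 0, "fingers": 0.4}, {"dx": 0, "dy": 0, "dz": 0.01, "yaw": 0, "fingers": 0.4}, {"dx": 0, "dy": 0, "dz": 0, "yaw": 0, "fingers": 0.5}, {"dx": 0, "dy": 0, "dz": 0, "yaw": 0, "fingers": 0.65}, {"dx": 0, "dy": 0, "dz": 0, "yaw": 0, "fingers": 0.8}, {"dx": 0, "dy": 0, "dz": 0, "yaw": 0, "fingers": 1}, {"dx": 0, "dy": 0, "dz": 0, "yaw": 0, "fingers": 1}, {"dx": 0, "dy": 0, "dz": -0.02, "yaw": 0, "fingers": 1}, {"dx": 0, "dy": 0, "dz": -0.05, "yaw": 0, "fingers": 1}, {"dx": 0, "dy": 0, "dz": -0.1, "yaw": 0, "fingers": 1}, {"dx": 0, "dy": 0, "dz": 0, "yaw": 0, "fingers": 1}], "squeeze": 40}}

```text
clock: 35.85
position: [0.4619, 0.1465, 0.0217]
tool_rot: [3.141, 0.002, -2.936]
force: [0.1, 0.6, -0.4]
grip_width: 0.0188
finger_force: 39.4
```

Run:
```python
from h import *
snap('w19');im,c,T=load('w19');P=np.load('pics/w19.npy')
for k in blobs(im,'blue',(240,150,400,460),60)[:2]: print(k[0],k[1])
need(.637,-.158)
```

```text
[316.5405 301.8096] [ 298  265   39   75 2842]
[316.5304 387.8984] [ 295  373   44   31 1348]
pos [0.4618 0.1464 0.0212] yaw -168.24065100987016 width 0.018269689037703166 dx,dy units [-1.0952 -3.3377]
```

Emit:
{"method": "drive_tool", "body": {"targets": [{"dx": 0, "dy": 0, "dz": -0.2, "yaw": 0, "fingers": 1}, {"dx": 0, "dy": 0, "dz": -0.35, "yaw": 0, "fingers": 1}, {"dx": 0, "dy": 0, "dz": -0.35, "yaw": 0, "fingers": 1}, {"dx": -0.055, "dy": -0.167, "dz": -0.1, "yaw": 0, "fingers": 1}, {"dx": -0.11, "dy": -0.334, "dz": 0, "yaw": 0, "fingers": 1}, {"dx": -0.142, "dy": -0.434, "dz": 0, "yaw": 0, "fingers": 1}, {"dx": -0.148, "dy": -0.45, "dz": 0, "yaw": 0, "fingers": 1}, {"dx": -0.148, "dy": -0.45, "dz": 0, "yaw": 0, "fingers": 1}, {"dx": -0.148, "dy": -0.45, "dz": 0, "yaw": 0, "fingers": 1}, {"dx": -0.137, "dy": -0.417, "dz": 0, "yaw": 0, "fingers": 1}, {"dx": -0.11, "dy": -0.334, "dz": 0, "yaw": 0, "fingers": 1}, {"dx": -0.066, "dy": -0.2, "dz": 0, "yaw": 0, "fingers": 1}, {"dx": -0.031, "dy": -0.102, "dz": 0, "yaw": 0, "fingers": 1}, {"dx": 0, "dy": 0, "dz": 0, "yaw": 0, "fingers": 1}, {"dx": 0, "dy": 0, "dz": 0, "yaw": 0, "fingers": 1}]}}

```text
clock: 37.4
position: [0.6361, -0.1569, 0.1201]
tool_rot: [3.141, -0.0, -2.935]
force: [-0.9, 0.2, -0.7]
grip_width: 0.0185
finger_force: 39.4
```

Run:
```python
from h import *
snap('w20');im,c,T=load('w20');P=np.load('pics/w20.npy')
print(P[:3,3],readout.observe()['qpos'])
```

```text
[ 0.6361 -0.1569  0.1201] [ 0.1015  0.6956  0.0774  1.6083 -0.0673  0.8409  1.9834]
```

View pics/w20.png

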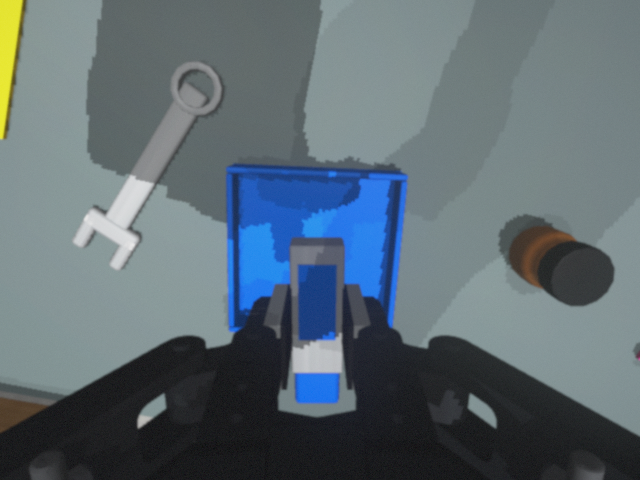

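w20 shows the optic aligned over the small blue tray (rim corners (231,166), (405,175), (232,330)), with the jar well clear at (570,270).

Run:
```python
from h import *
im,c,T=load('w20');w=plane(c,T,[(231,166),(405,175),(232,330),(318.5,252.5)],.025);print(w,np.linalg.norm(w[0]-w[1]),np.linalg.norm(w[0]-w[2]))
need(*(w[3,:2]-.006*np.array([np.cos(np.radians(11.8)),np.sin(np.radians(11.8))])))
```

```text
[[ 0.6006 -0.2171  0.025 ]
 [ 0.5845 -0.1135  0.025 ]
 [ 0.7082 -0.2004  0.025 ]
 [ 0.643  -0.1546  0.025 ]] 0.10482812720730887 0.10885649687626135
pos [ 0.6361 -0.1566  0.1202] yaw -168.1571279097164 width 0.018549423219564078 dx,dy units [-0.0117  0.0053]
```

Emit:
{"method": "drive_tool", "body": {"targets": [{"dx": 0, "dy": 0, "dz": 0.1, "yaw": 0, "fingers": 1}, {"dx": 0, "dy": 0, "dz": 0.25, "yaw": 0, "fingers": 1}, {"dx": 0, "dy": 0, "dz": 0.25, "yaw": 0, "fingers": 1}, {"dx": 0, "dy": 0, "dz": 0.2, "yaw": 0, "fingers": 1}, {"dx": 0, "dy": 0, "dz": 0.14, "yaw": 0, "fingers": 1}, {"dx": 0, "dy": 0, "dz": 0.08, "yaw": 0, "fingers": 1}, {"dx": 0, "dy": 0, "dz": 0.05, "yaw": 0, "fingers": 1}, {"dx": 0, "dy": 0, "dz": 0.03, "yaw": 0, "fingers": 1}, {"dx": 0, "dy": 0, "dz": 0.01, "yaw": 0, "fingers": 1}, {"dx": 0, "dy": 0, "dz": 0.01, "yaw": 0, "fingers": 1}, {"dx": 0, "dy": 0, "dz": 0, "yaw": 0, "fingers": 1}, {"dx": 0, "dy": 0, "dz": 0, "yaw": 0, "fingers": 1}]}}

```text
clock: 38.65
position: [0.6367, -0.1583, 0.0086]
tool_rot: [-3.141, 0.0, -2.936]
force: [0.1, 0.0, -1.0]
grip_width: 0.019
finger_force: 39.4
```

Emit:
{"method": "drive_tool", "body": {"targets": [{"dx": 0, "dy": 0, "dz": 0.01, "yaw": 0, "fingers": 1}, {"dx": 0, "dy": 0, "dz": 0, "yaw": 0, "fingers": 1}, {"dx": 0, "dy": 0, "dz": 0, "yaw": 0, "fingers": 1}]}}

```text
clock: 38.95
position: [0.6367, -0.1583, 0.0082]
tool_rot: [-3.141, 0.001, -2.936]
force: [-4.0, 1.4, 11.6]
grip_width: 0.0188
finger_force: 40.8
```

Emit:
{"method": "drive_tool", "body": {"targets": [{"dx": 0, "dy": 0, "dz": 0, "yaw": 0, "fingers": 0.7}, {"dx": 0, "dy": 0, "dz": 0, "yaw": 0, "fingers": 0.64}, {"dx": 0, "dy": 0, "dz": 0, "yaw": 0, "fingers": 0.64}, {"dx": 0, "dy": 0, "dz": 0, "yaw": 0, "fingers": 0.64}, {"dx": 0, "dy": 0, "dz": -0.1, "yaw": 0, "fingers": 0.64}, {"dx": 0, "dy": 0, "dz": -0.3, "yaw": 0, "fingers": 0.64}, {"dx": 0, "dy": 0, "dz": -0.4, "yaw": 0, "fingers": 0.64}, {"dx": 0, "dy": 0, "dz": -0.4, "yaw": 0, "fingers": 0.64}, {"dx": 0.2, "dy": 0, "dz": -0.4, "yaw": 0, "fingers": 0.64}, {"dx": 0.4, "dy": 0, "dz": -0.2, "yaw": 0, "fingers": 0.64}, {"dx": 0.45, "dy": 0, "dz": 0, "yaw": 0, "fingers": 0.64}, {"dx": 0.45, "dy": 0, "dz": 0, "yaw": 0, "fingers": 0.64}, {"dx": 0.3, "dy": 0, "dz": 0, "yaw": 0, "fingers": 0.64}, {"dx": 0.15, "dy": 0, "dz": 0, "yaw": 0, "fingers": 0.64}, {"dx": 0, "dy": 0, "dz": 0, "yaw": 0, "fingers": 0.64}, {"dx": 0, "dy": 0, "dz": 0, "yaw": 0, "fingers": 0.64}]}}

```text
clock: 40.55
position: [0.4468, -0.1978, 0.1878]
tool_rot: [-3.141, 0.001, -2.936]
force: [0.4, 0.2, 0.0]
grip_width: 0.0305
finger_force: 0.0
```

Run:
```python
from h import *
t=grab_frame('top');s=grab_frame('side');cv2.imwrite('pics/top2.png',t)
a=cv2.resize(t[120:340,80:540],(800,383));b=cv2.resize(s[150:420,230:470],(240,270))
o=np.zeros((600,800,3),np.uint8);o[:383]=a;o[383:600,:]=0
b=cv2.resize(s[150:300,240:460],(318,217));d=cv2.resize(s[250:410,340:460],(163,217));o[383:600,:318]=b;o[383:600,330:493]=d
cv2.imwrite('pics/fin.png',o);need(.5,0)
```

```text
pos [ 0.4469 -0.1976  0.1873] yaw -168.17372405681013 width 0.03114747312746711 dx,dy units [-0.9246  1.8248]
```

View pics/fin.png

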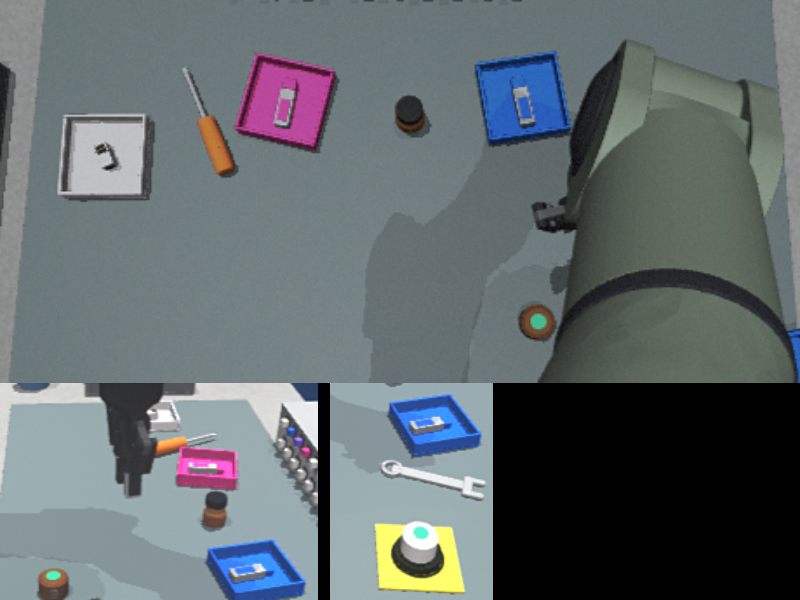

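The final view shows everything in place: jack in the white tray with its patch up at (107,155), pink optic flat at (286,103), blue optic flat at (522,103), sensor upright on the base at (420,540), and the jar unmoved at (409,113). The arm is clear, so I'm handing in.

```bash
python3 -c "
from workcell import workorder
print(workorder.job_done())"
```

```text
the job is handed in; nothing more can be done
None
```

The job is handed in at about 41 s of the 138 s allowed: both transceivers and the jack lie flat in their trays, the sensor stands centred on the base on the pad, and the jar was not touched; the verdict itself was not shown.

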